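# Clear the inspection plate, load the new samples and set the magnifier

## Robot

A 6-joint arm with a two-finger parallel gripper is mounted at the origin on the work surface. World frame = base frame: x ahead of the robot, y to its left, z up, the work surface at z = 0. Lengths are in m, angles in rad, forces in N, time in s.
With the tool pointing down it reaches from about 0.25 to 0.8 m from the base axis. Payload 3.9 kg.
Tool frame: the origin (TCP) lies midway between the tips of the shut fingers; the grasp point (between the pads) lies 19 mm behind it (ctrl.tcp_to_grasp is the distance from the TCP to the grasp point, in m); z points along the fingers, y is the direction in which the jaws open and shut (so a half turn about z gives the same grasp; the last joint's range is limited). The gripper opens to 85 mm and grips with 20 to 120 N. Pads are 22 mm wide; open, the fingers measure 114 mm over their backs; the gripper's body (76 mm by 85 mm) begins 54 mm behind the grasp point. The pads swing forward as they close: fully open they stand 13 mm farther back than shut.
Start: joints at [1.186, 0.26, -0.138, 1.173, 0, 1.571], TCP at [0.197, 0.487, 0.231] pointing down, gripper open.
Joint ranges: [-2.78, 2.78], [-0.83, 1.72], [-1.28, 1.37], [-1.9, 2.12], [-1.57, 1.48], [-3.14, 3.14]. Speed limits (rad/s): [2.57, 2.57, 3.14, 3.14, 3.14, 3.14].

## Interface

Orientations are given as [roll, pitch, yaw] about the fixed x, y, z axes, in that order (R = Rz(yaw) Ry(pitch) Rx(roll)).
In Python, from rig import ctrl gives the robot as it stands.
- The arm moves only by the tool step_arm, never from a script. Its argument "steps" is a list of rows, each an object of numbers: "claw": the opening in per cent of the stroke, from 0 (shut) to 100 (fully open); "x", "y", "z": the shift along the world's x, y, z in mm; "turn": the turn about the world's z in rad. A call has 1 to 5 rows; each row is the pose to reach, as a shift and turn from the pose measured when the call began; what a row does not reach only later rows make up. A row lasts 1/12 s, in which the tool goes at most 41.7 mm and 7.16 degrees, less where a joint would pass 70% of its speed; a pose out of reach is approached as far as the arm can. A call with a gripper value outside its range is refused whole. The fingers move at their own pace and stop on an object; "newtons" is the grip in N (left out, the last holds). Time passes only in rows, so rows that repeat a pose let the fingers close. It gives the time, the measured TCP pose, the force and the opening at its end, in the units of the state.
- ctrl.get_state(): the state, without advancing time (a new reading comes with each control period).
- ctrl.grab_frame(name): name is "side" or "top"; returns a dict with "pixels" (480x640x3 uint8, red, green, blue), "range_z" (480x640 float32, m along the optical axis (not along the pixel's ray), 0 where there is no reading), "fx", "fy", "cx", "cy" (pixels), "world_from_camera" (4x4, takes a point from camera to world coordinates). Camera axes: x right, y up, looking along -z (the intrinsics and any distortion apply to the point x, -y, -z); pixel columns grow to the right and rows downward; lengths in m; the calibration is good to about 2 mm. A picture is of the moment at which its call begins.
- ctrl.finish_job(): hands the job in, once; it reports no verdict.
The state is a dict: "time_s": time; "qpos": joint angles; "dq": joint speeds; "joint_efforts": joint torques, N m; "tool_pos": TCP position; "eef_rot": TCP orientation; "wrist_force": force on the tool from outside, world axes, zero at the start; "wrist_torque": the same for the moment, N m; "width": finger opening in m.
Only numpy, scipy, OpenCV 4.12 (cv2) and the standard library are available. Lean on these libraries where they do the work, as an engineer would, in place of code of your own. Each camera call takes 0.05 s, during which the arm holds its last target. There are 200 camera calls.

## Task

Swing the magnifier arm out to the side, well clear of the inspection plate, then use the scraper to wipe every stone chip off the plate into the catch tray - do not touch the chips with the fingers. Then lay each sample slab flat on the cleared plate, stand the scraper back upright on its mat, and swing the magnifier back so that its lens is centred over the cross on the plate. Leave the bowl, beaker and bottle where they are.

Things in the scene. Friction and masses are not known exactly. Their poses are not given: they have to be found in the camera images.
- station: fixed inspection station, origin on the bench under the plate's cross. In its axes (mm): aluminium plate x -100..100, y -115..125, top 60 above the bench; rims 10 wide, 12 high on its -x, +x and +y edges (clear surface x -90..90, y -115..115). The -y edge is open: chips pushed over it drop into the catch tray
- tray (a point): centre of the floor of the white catch tray, part of the station, same axes: 210 (x) x 130 (y) mm, at station y -245..-115; floor 5 mm above the bench, walls 38 mm high
- plate_mark (a point): the cross on the plate top (60 mm above the bench); same axes as the station
- magnifier (a joint): angle of the magnifier arm about its vertical column; 0 = lens over the cross, growing as the arm swings clockwise seen from above, away from the plate on its +y side, stops at -0.45 and 1.45 rad. Stiff friction hinge (0.45 N m): it stays where it is released
- hinge (a point): the arm's vertical hinge axis on the column, at arm height, 185 mm above the bench; the top of its hub is 23 mm higher. At station x 160, y 160 mm; column 22 mm thick, base radius 55 mm
- lens (a point): centre of the round magnifier lens (ring radius 60 mm, 18 mm thick), 226 mm from the hinge axis, 185 mm above the bench
- handle (a point): middle of the graspable part of the upright black round handle at the free end of the arm (20 mm diameter, rising from 185 to 240 mm above the bench; this point at 217 mm), 300 mm from the hinge axis on the line through the lens
- scraper_handle (a point): point in the scraper's wooden handle, 56 mm above its underside. Scraper: white foot 120 x 44 mm, 26 mm high, with a handle 50 x 22 mm on top, from 26 to 78 mm high; x along the 120 mm blade, y across (the 22 mm handle thickness), z up. 220 g. It starts standing on the mat
- scraper: the scraper; origin at the centre of its underside, same axes
- mat_top (a point): centre of the top of the fixed black rubber scraper mat, 120 (x) x 170 (y) mm, 3 mm thick
- bowl: white plastic bowl, bystander, radius 55 mm, 50 mm high, origin under its centre
- beaker: steel beaker with lid, bystander, radius 47 mm, 160 mm high, origin under its centre
- bottle: white bottle, bystander, radius 30 mm, 150 mm high, origin under its centre
- sample1_c (a point): centre of a stone sample slab 64 x 40 x 20 mm (x along 64, z up), lying flat at the start on the 8 mm thick plywood board (130 x 170 mm); 150 g
- sample1: the same slab; origin at the centre of its underside
- sample2_c (a point): centre of a stone sample slab 64 x 40 x 20 mm (x along 64, z up), lying flat at the start on the 8 mm thick plywood board (130 x 170 mm); 150 g
- sample2: the same slab; origin at the centre of its underside
- chip1: a loose stone chip 38 x 26 x 11 mm, lying on the plate at the start (not nearer than 50 mm to the rim on the plate's +y edge); 25 g; origin at the centre of its underside
- chip2: a loose stone chip 38 x 26 x 11 mm, lying on the plate at the start (not nearer than 50 mm to the rim on the plate's +y edge); 25 g; origin at the centre of its underside
- chip3: a loose stone chip 38 x 26 x 11 mm, lying on the plate at the start (not nearer than 50 mm to the rim on the plate's +y edge); 25 g; origin at the centre of its underside
- chip4: a loose stone chip 38 x 26 x 11 mm, lying on the plate at the start (not nearer than 50 mm to the rim on the plate's +y edge); 25 g; origin at the centre of its underside
- chip5: a loose stone chip 38 x 26 x 11 mm, lying on the plate at the start (not nearer than 50 mm to the rim on the plate's +y edge); 25 g; origin at the centre of its underside
- chip6: a loose stone chip 38 x 26 x 11 mm, lying on the plate at the start (not nearer than 50 mm to the rim on the plate's +y edge); 25 g; origin at the centre of its underside
There are look-alikes about, which are no part of the job. What is shaped like the scraper but turquoise or yellow is not meant.

How it is judged:
On the way, in this order (a step that is already met when the one before it is completed fails the run):
1. the magnifier is swung clear of the plate (lens centre over 170 mm from the cross, seen from above) (horizontal distance between lens and plate_mark above 0.17 m), for 0.2 s.
2. every chip has been wiped into the catch tray (y of chip1 in the frame of station between -0.245 and -0.112 m and x of chip1 in the frame of station between -0.105 and 0.105 m and height (world z) of each of chip1, chip2, chip3, chip4, chip5, chip6 below 0.055 m and y of chip2 in the frame of station between -0.245 and -0.112 m and x of chip2 in the frame of station between -0.105 and 0.105 m and y of chip3 in the frame of station between -0.245 and -0.112 m and x of chip3 in the frame of station between -0.105 and 0.105 m and y of chip4 in the frame of station between -0.245 and -0.112 m and x of chip4 in the frame of station between -0.105 and 0.105 m and y of chip5 in the frame of station between -0.245 and -0.112 m and x of chip5 in the frame of station between -0.105 and 0.105 m and y of chip6 in the frame of station between -0.245 and -0.112 m and x of chip6 in the frame of station between -0.105 and 0.105 m), for 0.2 s.
3. every sample lies flat on the plate, let go (y of sample1_c in the frame of station between -0.095 and 0.12 m and x of sample1_c in the frame of station between -0.075 and 0.075 m and height (world z) of sample1_c between 0.064 and 0.077 m and angle between each of sample1_c, sample2_c's own z axis and vertical below 0.12 rad and contact force between the fingers and sample1 below 0.2 N and y of sample2_c in the frame of station between -0.095 and 0.12 m and x of sample2_c in the frame of station between -0.075 and 0.075 m and height (world z) of sample2_c between 0.064 and 0.077 m and contact force between the fingers and sample2 below 0.2 N), for 0.2 s.
At the end, for the whole second after the job is handed in: All chips lie in the tray; every sample lies flat, let go, on the plate (centre within x +-75 and y -95..120 mm of the cross); the scraper stands upright at rest with its centre over the mat; the lens is over the cross within 15 mm, the arm at rest (all of step 2 and all of step 3 and horizontal distance between lens and plate_mark below 0.015 m and velocity of joint magnifier between -0.02 and 0.02 rad/s and x of scraper_handle in the frame of mat_top between -0.065 and 0.065 m and y of scraper_handle in the frame of mat_top between -0.085 and 0.085 m and angle between scraper_handle's own z axis and vertical below 0.15 rad and height (world z) of scraper_handle below 0.068 m and linear speed of each of scraper, sample1, sample2, chip1, chip2, chip3, chip4, chip5, chip6 below 0.02 m/s); the robot touches nothing.
It fails at once if a bystander (bowl, beaker, bottle) is moved more than 30 mm (distance of any of bowl, beaker, bottle from where it was at the start of the episode above 0.03 m).
It fails at once if the fingers touch a chip (contact force between the fingers and chip1 above 1 N or contact force between the fingers and chip2 above 1 N or contact force between the fingers and chip3 above 1 N or contact force between the fingers and chip4 above 1 N or contact force between the fingers and chip5 above 1 N or contact force between the fingers and chip6 above 1 N).
Of chip1, chip2, chip3, chip4, chip5, chip6 only 3 to 6 are there at a start; the rules pass over those that are not, and their reading is None.
Of sample1, sample2 only 1 to 2 are there at a start; the rules pass over those that are not, and their reading is None.
At some moment in a run one of scraper, sample1, sample2 may be knocked a few centimetres aside while the robot is not near it.
Once in a run the grip may slacken for a moment while it holds something.
It also fails if it takes over 208 s, if anything falls off the work surface, if the arm or the gripper's body presses on something with over 40 N, if the wrist force passes 120 N, or if a joint passes its speed limit or range.

## Working session

There is one attempt and no reset: what is moved stays moved. The work goes in short steps, Python scripts to look and compute and a tool call to move; the robot and the scene stay as the last step left them, time stands still between calls to the robot, and variables do not carry over. Pictures are saved under pics/ and viewed, about 12 in all and at most 16, crops included, and the job is handed in when it is done.

Besides the shell and the picture viewer there is one more tool, called as name([rows], argument=value, ...), one row to a line, values as JSON. step_arm: Moves the arm, as the interface text tells. Its arguments: {"type":"object","properties":{"steps":{"type":"array"},"newtons":{"type":"number"}},"required":["steps"]}

```bash
ls; mkdir -p pics; cat > h.py <<'E'
import numpy as np, cv2
from rig import ctrl
def grab(n):
    f=ctrl.grab_frame(n); return f
def save(f,p,crop=None,s=1):
    im=cv2.cvtColor(f["pixels"],cv2.COLOR_RGB2BGR)
    if crop: a,b,c,d=crop; im=im[b:d,a:c]
    if s!=1: im=cv2.resize(im,None,fx=s,fy=s,interpolation=cv2.INTER_CUBIC)
    cv2.imwrite(p,im)
def ray(f,u,v):
    T=f["world_from_camera"]; d=np.array([(u-f["cx"])/f["fx"],-(v-f["cy"])/f["fy"],-1.])
    return T[:3,3],T[:3,:3]@d
def onz(f,u,v,z):
    o,d=ray(f,u,v); return o+d*(z-o[2])/d[2]
def cloud(f):
    v,u=np.mgrid[:480,:640]; r=f["range_z"]
    P=np.stack([(u-f["cx"])/f["fx"]*r,-(v-f["cy"])/f["fy"]*r,-r],-1)
    T=f["world_from_camera"]; return P@T[:3,:3].T+T[:3,3]
def proj(f,p):
    T=f["world_from_camera"]; q=T[:3,:3].T@(np.array(p)-T[:3,3])
    return f["cx"]+f["fx"]*q[0]/-q[2], f["cy"]-f["fy"]*q[1]/-q[2]
E
python3 - <<'E'
from h import *
for n in("top","side"):
    f=grab(n); save(f,f"pics/{n}0.png"); print(n,f["fx"],f["cx"],f["cy"],f["world_from_camera"].round(3).tolist(),[k for k in f])
print(ctrl.get_state())
E
```

```text
pics
top 573.0749965427267 322.3679085458401 239.4311488854728 [[0.028, 0.985, -0.17, 0.307], [-1.0, 0.028, -0.004, -0.058], [0.001, 0.17, 0.985, 1.471], [0.0, 0.0, 0.0, 1.0]] ['pixels', 'range_z', 'fx', 'fy', 'cx', 'cy', 'world_from_camera']
side 504.57484851636536 325.8511991825462 242.55945985256324 [[0.7, 0.561, -0.442, -0.131], [-0.714, 0.554, -0.427, -0.688], [0.006, 0.615, 0.789, 1.286], [0.0, 0.0, 0.0, 1.0]] ['pixels', 'range_z', 'fx', 'fy', 'cx', 'cy', 'world_from_camera']
{'time_s': 0.1, 'qpos': array([ 1.18594471e+00,  2.60647102e-01, -1.39250359e-01,  1.17270710e+00,
        2.08903738e-05,  1.57080466e+00]), 'dq': array([ 0.00011016, -0.00084964,  0.00326668, -0.0013249 , -0.00101322,
        0.00026657]), 'joint_efforts': array([-2.33304490e-04, -4.06510234e+01,  2.54527241e+01,  1.01176644e-02,
       -7.64650508e-05,  1.10598783e-06]), 'tool_pos': array([0.19685728, 0.48602604, 0.23052916]), 'eef_rot': array([-3.13978442e+00, -2.08752623e-05,  2.75673266e+00]), 'wrist_force': array([ 0.21947059,  0.10898093, -0.26797474]), 'wrist_torque': array([ 0.01216195, -0.05250003, -0.0273135 ]), 'width': 0.08555536294249344}
```

View pics/top0.png

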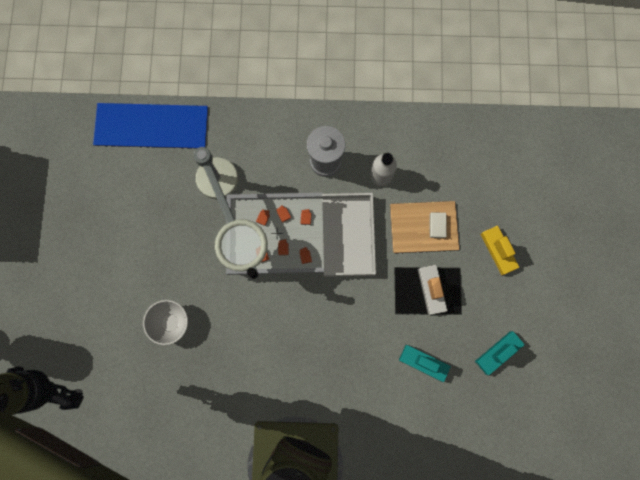

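View pics/side0.png

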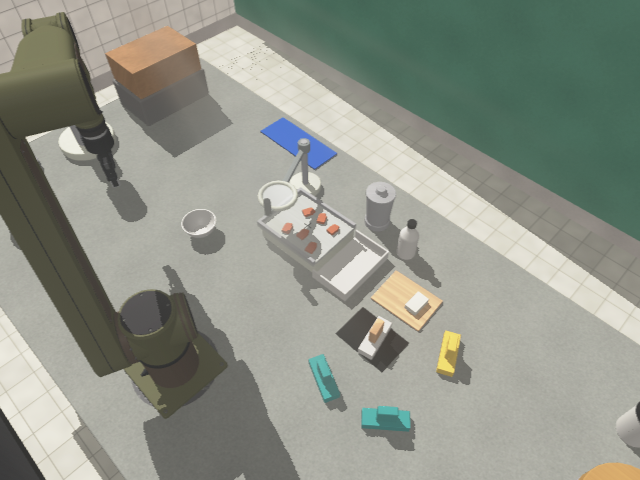

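The top view shows the plate (rows 193-276, columns 228-323) with about 6 red chips. The tray is to its right, the lens is at (241,245), and the magnifier handle at (252,272). The scraper on the mat is at (433,289), and a single white slab on the board is at (439,225). The side view agrees. Next I'll measure.

```bash
cat > m.py <<'E'
from h import *
def blobs(f,lo,hi,zlo,zhi,box=None,amin=30):
    P=cloud(f); hsv=cv2.cvtColor(f["pixels"],cv2.COLOR_RGB2HSV)
    m=cv2.inRange(hsv,np.array(lo),np.array(hi))>0
    m&=(P[...,2]>zlo)&(P[...,2]<zhi)
    if box: m&=(P[...,0]>box[0])&(P[...,0]<box[1])&(P[...,1]>box[2])&(P[...,1]<box[3])
    n,l,s,c=cv2.connectedComponentsWithStats(m.astype(np.uint8)); out=[]
    for i in range(1,n):
        if s[i,4]>=amin:
            p=P[l==i]; r=cv2.minAreaRect((p[:,:2]*1000).astype(np.float32))
            out.append((s[i,4],c[i].round(0),[round(x,1) for x in r[0]],[round(x) for x in r[1]],round(r[2],1),np.percentile(p[:,2]*1000,[10,50,95]).round(0)))
    return out
E
python3 - <<'E'
from m import *
A=(0,0,0);B=(180,255,255)
for n in("top","side"):
    f=grab(n); print(n)
    print("all tall"); [print(b) for b in blobs(f,A,B,.02,.5,(.2,.8,-.6,.45),60)]
    print("station 30-80"); [print(b) for b in blobs(f,A,B,.03,.08,(.3,.7,-.25,.25),200)]
    print("red"); [print(b) for b in blobs(f,(0,120,60),(12,255,255),.05,.1,(.3,.7,-.3,.3),15)]
    print("mag"); [print(b) for b in blobs(f,A,B,.16,.26,(.2,.8,-.1,.4),10)]
    print("black"); [print(b) for b in blobs(f,A,(180,255,25),-.01,.02,(.2,.7,-.6,-.2),200)]
    print("wood"); [print(b) for b in blobs(f,(8,60,90),(25,255,255),.0,.12,(.2,.7,-.6,-.2),40)]
E
```

```text
top
all tall
(np.int32(1300), array([326., 151.]), [761.9, -54.7], [76, 90], 0.6, array([ 58., 144., 160.]))
(np.int32(10246), array([267., 225.]), [577.4, 51.3], [515, 298], 77.2, array([ 34.,  64., 194.]))
(np.int32(621), array([384., 168.]), [735.2, -202.6], [59, 55], 76.3, array([ 44., 102., 151.]))
(np.int32(386), array([438., 225.]), [604.2, -349.5], [41, 65], 89.9, array([24., 29., 34.]))
(np.int32(870), array([501., 249.]), [543.8, -507.9], [120, 46], 26.4, array([23., 28., 80.]))
(np.int32(862), array([433., 289.]), [437.2, -334.3], [120, 45], 13.2, array([25., 31., 83.]))
(np.int32(839), array([162., 322.]), [336.2, 327.2], [108, 108], 32.6, array([23., 38., 52.]))
(np.int32(887), array([500., 353.]), [284.7, -502.2], [46, 121], 40.3, array([23., 29., 81.]))
(np.int32(878), array([425., 363.]), [254.5, -315.2], [121, 44], 65.5, array([23., 28., 80.]))
(np.int32(62), array([ 45., 387.]), [205.8, 448.2], [12, 3], 5.0, array([368., 385., 404.]))
station 30-80
(np.int32(6100), array([291., 229.]), [566.3, -0.0], [212, 368], 3.3, array([55., 61., 74.]))
red
(np.int32(141), array
[... 2359 characters left out ...]
ay([69., 72., 76.]))
(np.int32(53), array([333., 229.]), [603.3, -6.6], [35, 21], 12.5, array([69., 72., 77.]))
mag
(np.int32(1405), array([282., 186.]), [586.8, 155.2], [332, 120], 15.3, array([186., 191., 217.]))
(np.int32(32), array([381., 189.]), [768.3, -53.2], [25, 25], 39.6, array([161., 162., 165.]))
black
wood
(np.int32(1871), array([405., 300.]), [602.3, -312.7], [138, 170], 4.3, array([ 5.,  9., 13.]))
(np.int32(223), array([376., 330.]), [434.6, -331.6], [52, 22], 12.6, array([44., 80., 86.]))
(np.int32(160), array([443., 361.]), [549.1, -502.7], [136, 48], 26.4, array([ 5., 22., 29.]))
(np.int32(315), array([452., 351.]), [559.2, -504.4], [122, 39], 25.8, array([23., 31., 79.]))
```

```bash
python3 - <<'E'
from h import *
f=grab("top"); save(f,"pics/tc.png",(190,140,350,300),4)
E
```

```text
(no output)
```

View pics/tc.png

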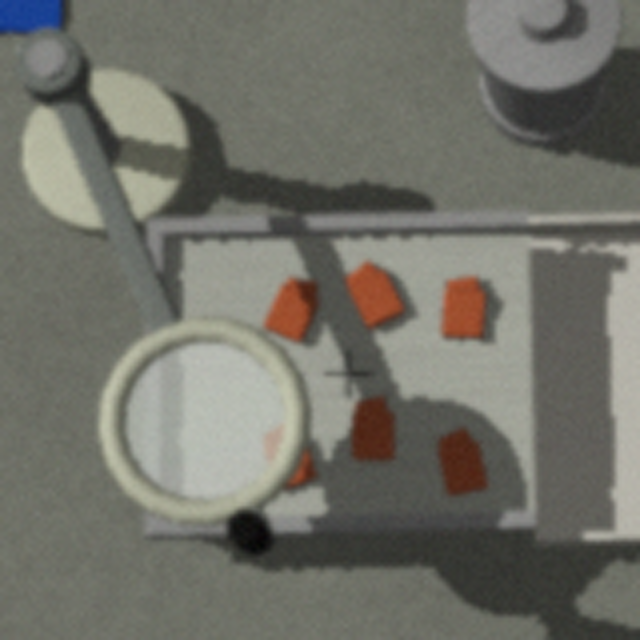

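The crop shows the cross at px (277,233.2), six chips, one of them under the lens at about (262,255), the lens ring at (240.5,245), and the handle top at (252.5,272.7).

```bash
python3 - <<'E'
from h import *
f=grab("top"); g=lambda u,v,z: (onz(f,190+u/4-.375,140+v/4-.375,z)*1000).round(1)[:2]
print("cross",g(348,373,.06)); print("lens",g(203,420,.185+.005)); print("handle top",g(251,533,.24)); print("hub",g(50,60,.208))
print("plate edge open: ",g(532,250,.06),g(532,510,.06)); print("rim +x inner",g(185,237,.072),g(520,237,.072),"rim -x ",g(180,520,.072),g(525,520,.072))
P=cloud(f); x,y,z=P[...,0],P[...,1],P[...,2]
m=(z>.215)&(z<.26)&(y>.0)&(y<.25)&(x>.3)&(x<.5); print("handle cloud",np.median(P[m],0),m.sum())
m=(z>.2)&(z<.22)&(x>.6)&(x<.8)&(y>.1); print("hub cloud",np.median(P[m],0),m.sum())
f2=grab("side");P=cloud(f2); x,y,z=P[...,0],P[...,1],P[...,2]
m=(z>.215)&(z<.26)&(y>.0)&(y<.25)&(x>.3)&(x<.5); print("handle side",np.median(P[m],0),m.sum())
m=(z>.2)&(z<.22)&(x>.6)&(x<.8)&(y>.1); print("hub side",np.median(P[m],0),m.sum())
E
```

```text
cross [564.2  61.7]
lens [511.2 131.6]
handle top [442.3  95. ]
hub [714.9 227.6]
plate edge open:  [646.5 -51.2] [481.2 -55.9]
rim +x inner [645.8 166.4] [651.8 -43.5] rim -x  [467.5 159.9] [473.5 -51.8]
handle cloud [0.44399385 0.09744426 0.23962773] 80
hub cloud [0.71322488 0.22792272 0.20839803] 233
handle side [0.44154262 0.09836125 0.23659772] 69
hub side [0.70513431 0.9057472  0.21009954] 336
```

step_arm([
  {"x": 0,"y": 0,"z": 40,"claw": 100},
  {"x": 15,"y": -30,"z": 60},
  {"x": 35,"y": -65,"z": 65},
  {"x": 55,"y": -100,"z": 65},
  {"x": 75,"y": -135,"z": 65},
], newtons=40)

```text
invalid input
```

step_arm([
  {"x": 100,"y": -160,"z": 0},
  {"x": 100,"y": -160,"z": 0},
  {"x": 100,"y": -160,"z": 0},
  {"x": 100,"y": -160,"z": 0},
  {"x": 100,"y": -160,"z": 0},
])

```text
invalid input
```

step_arm([
  {"x": 0,"y": 0,"z": 40,"turn": 0,"claw": 100},
  {"x": 15,"y": -30,"z": 60,"turn": 0,"claw": 100},
  {"x": 35,"y": -65,"z": 65,"turn": 0,"claw": 100},
  {"x": 55,"y": -100,"z": 65,"turn": 0,"claw": 100},
  {"x": 75,"y": -135,"z": 65,"turn": 0,"claw": 100},
], newtons=40)

```text
time_s: 0.77
tool_pos: [0.2727, 0.3506, 0.2968]
eef_rot: [3.14, 0.001, 2.758]
wrist_force: [1.3, -0.2, -0.6]
width: 0.0852
```

step_arm([
  {"x": 100,"y": -160,"z": 0,"turn": 0,"claw": 100},
  {"x": 100,"y": -160,"z": 0,"turn": 0,"claw": 100},
  {"x": 100,"y": -160,"z": 0,"turn": 0,"claw": 100},
  {"x": 100,"y": -160,"z": 0,"turn": 0,"claw": 100},
  {"x": 100,"y": -160,"z": 0,"turn": 0,"claw": 100},
])

```text
time_s: 1.18
tool_pos: [0.374, 0.1874, 0.2971]
eef_rot: [3.141, 0.002, 2.756]
wrist_force: [-0.6, 0.5, 1.1]
width: 0.0851
```

step_arm([
  {"x": 35,"y": -45,"z": 0,"turn": 0,"claw": 100},
  {"x": 69,"y": -90,"z": 0,"turn": 0,"claw": 100},
  {"x": 69,"y": -90,"z": 0,"turn": 0,"claw": 100},
])

```text
time_s: 1.43
tool_pos: [0.4442, 0.0951, 0.2974]
eef_rot: [3.14, 0.003, 2.755]
wrist_force: [0.4, 0.6, 0.4]
width: 0.0855
```

```bash
python3 - <<'E'
from h import *
for n in("top","side"):
  f=grab(n); P=cloud(f); x,y,z=P[...,0],P[...,1],P[...,2]
  u,v=map(int,proj(f,[.443,.097,.25])); print(n,u,v); 
  im=f["pixels"][v-60:v+60,u-80:u+80,::-1]; cv2.imwrite(f"pics/g_{n}.png",cv2.resize(im,None,fx=3,fy=3))
import numpy as np
a=cv2.imread("pics/g_top.png");b=cv2.imread("pics/g_side.png");cv2.imwrite("pics/g.png",np.hstack([a,b])[:, :960]) if 0 else cv2.imwrite("pics/g.png",cv2.resize(np.vstack([a,b]),None,fx=.8,fy=.8))
E
```

```text
top 250 271
side 266 199
```

View pics/g.png

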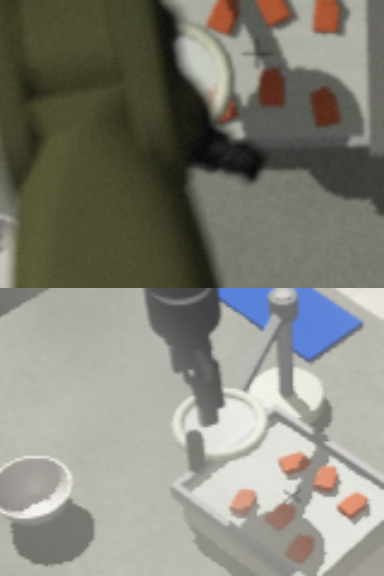

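Fingers are over the handle in the side view: tip at crop (208,420), handle at (195,445). Descend and grip.

step_arm([
  {"x": 0,"y": 1,"z": -35,"turn": 0,"claw": 100},
  {"x": 0,"y": 1,"z": -65,"turn": 0,"claw": 100},
  {"x": 0,"y": 1,"z": -90,"turn": 0,"claw": 100},
  {"x": 0,"y": 1,"z": -90,"turn": 0,"claw": 100},
])

```text
time_s: 1.87
tool_pos: [0.4412, 0.0947, 0.2024]
eef_rot: [-3.137, -0.004, 2.749]
wrist_force: [-1.5, 0.1, -0.3]
width: 0.0855
```

step_arm([
  {"x": 0,"y": 0,"z": 0,"turn": 0,"claw": 0},
  {"x": 0,"y": 0,"z": 0,"turn": 0,"claw": 0},
  {"x": 0,"y": 0,"z": 0,"turn": 0,"claw": 0},
  {"x": 0,"y": 0,"z": 0,"turn": 0,"claw": 0},
  {"x": 0,"y": 0,"z": 0,"turn": 0,"claw": 0},
], newtons=40)

```text
time_s: 2.28
tool_pos: [0.4439, 0.0961, 0.2042]
eef_rot: [3.141, 0.0, 2.75]
wrist_force: [10.6, 7.6, -1.0]
width: 0.0256
```

step_arm([
  {"x": 0,"y": 0,"z": 0,"turn": 0,"claw": 0},
  {"x": 0,"y": 0,"z": 0,"turn": 0,"claw": 0},
  {"x": 0,"y": 0,"z": 0,"turn": 0,"claw": 0},
])

```text
time_s: 2.53
tool_pos: [0.4457, 0.0969, 0.205]
eef_rot: [3.138, 0.003, 2.75]
wrist_force: [4.2, 4.0, -3.4]
width: 0.019
```

step_arm([
  {"x": -13,"y": 29,"z": 0,"turn": 0,"claw": 0},
  {"x": -21,"y": 54,"z": 0,"turn": 0,"claw": 0},
  {"x": -26,"y": 79,"z": 0,"turn": 0,"claw": 0},
  {"x": -30,"y": 105,"z": 0,"turn": 0,"claw": 0},
  {"x": -31,"y": 131,"z": 0,"turn": 0,"claw": 0},
])

```text
time_s: 2.95
tool_pos: [0.4097, 0.2263, 0.2049]
eef_rot: [-3.138, -0.003, 2.748]
wrist_force: [-6.4, -4.5, 6.7]
width: 0.0186
```

step_arm([
  {"x": 1,"y": 26,"z": 0,"turn": 0,"claw": 0},
  {"x": 4,"y": 52,"z": 0,"turn": 0,"claw": 0},
  {"x": 10,"y": 77,"z": 0,"turn": 0,"claw": 0},
  {"x": 18,"y": 102,"z": 0,"turn": 0,"claw": 0},
  {"x": 28,"y": 126,"z": 0,"turn": 0,"claw": 0},
])

```text
time_s: 3.37
tool_pos: [0.4341, 0.3525, 0.2048]
eef_rot: [-3.134, -0.008, 2.748]
wrist_force: [-7.2, -1.1, 4.0]
width: 0.019
```

step_arm([
  {"x": 8,"y": 15,"z": 0,"turn": 0,"claw": 0},
  {"x": 8,"y": 15,"z": 0,"turn": 0,"claw": 0},
])

```text
time_s: 3.53
tool_pos: [0.4424, 0.3705, 0.2048]
eef_rot: [-3.136, -0.01, 2.75]
wrist_force: [-2.4, 3.2, 0.3]
width: 0.0189
```

step_arm([
  {"x": 0,"y": 0,"z": 0,"turn": 0,"claw": 100},
  {"x": 0,"y": 0,"z": 0,"turn": 0,"claw": 100},
  {"x": 0,"y": 0,"z": 0,"turn": 0,"claw": 100},
  {"x": 0,"y": 0,"z": 0,"turn": 0,"claw": 100},
  {"x": 0,"y": 0,"z": 0,"turn": 0,"claw": 100},
])

```text
time_s: 3.95
tool_pos: [0.4423, 0.3695, 0.2052]
eef_rot: [-3.135, -0.01, 2.749]
wrist_force: [-0.0, -0.0, -0.2]
width: 0.0779
```

step_arm([
  {"x": 0,"y": 0,"z": 30,"turn": 0,"claw": 100},
  {"x": 0,"y": 0,"z": 60,"turn": 0,"claw": 100},
  {"x": 0,"y": 0,"z": 90,"turn": 0,"claw": 100},
  {"x": 0,"y": -40,"z": 95,"turn": 0,"claw": 100},
  {"x": 0,"y": -80,"z": 95,"turn": 0,"claw": 100},
])

```text
time_s: 4.37
tool_pos: [0.4439, 0.2905, 0.303]
eef_rot: [-3.141, -0.005, 2.753]
wrist_force: [1.0, -1.6, -0.5]
width: 0.0855
```

step_arm([
  {"x": 0,"y": -40,"z": 0,"turn": 0,"claw": 100},
  {"x": 0,"y": -80,"z": 0,"turn": 0,"claw": 100},
  {"x": 0,"y": -120,"z": 0,"turn": 0,"claw": 100},
  {"x": 0,"y": -160,"z": 0,"turn": 0,"claw": 100},
  {"x": 0,"y": -200,"z": 0,"turn": 0,"claw": 100},
])

```text
time_s: 4.78
tool_pos: [0.4431, 0.0883, 0.3033]
eef_rot: [-3.141, -0.005, 2.753]
wrist_force: [1.0, -0.0, -0.3]
width: 0.0851
```

```bash
python3 - <<'E'
from h import *
print(ctrl.get_state())
E
```

```text
{'time_s': 4.7833, 'qpos': array([ 0.19547183,  0.11457044, -0.13618023,  1.32427603,  0.00188817,
        0.58450553]), 'dq': array([-1.02210608, -0.19068642, -0.22425805, -0.04335666, -0.00818955,
       -1.00959064]), 'joint_efforts': array([  6.18370235, -33.46488833,  25.77805996,   0.56752117,
         0.12297255,   0.86329596]), 'tool_pos': array([0.44309701, 0.08834996, 0.30334005]), 'eef_rot': array([-3.14083308, -0.00456993,  2.75255322]), 'wrist_force': array([ 0.97612014, -0.04670929, -0.27952302]), 'wrist_torque': array([-0.04441427, -0.04808617,  0.02034143]), 'width': 0.08513474793518866}
```

step_arm([
  {"x": 0,"y": -40,"z": 0,"turn": 0.12,"claw": 100},
  {"x": 0,"y": -80,"z": 0,"turn": 0.24,"claw": 100},
  {"x": 0,"y": -120,"z": 0,"turn": 0.36,"claw": 100},
  {"x": 0,"y": -160,"z": 0,"turn": 0.48,"claw": 100},
  {"x": 0,"y": -200,"z": 0,"turn": 0.6,"claw": 100},
])

```text
time_s: 5.2
tool_pos: [0.4426, -0.0883, 0.3037]
eef_rot: [-3.14, -0.004, -3.0]
wrist_force: [0.5, -0.3, 0.1]
width: 0.0854
```

```bash
python3 - <<'E'
from m import *
A=(0,0,0);B=(180,255,255)
for n in("top","side"):
    f=grab(n); print(n)
    [print(b) for b in blobs(f,A,B,.02,.1,(.3,.75,-.6,-.25),150)]
    print("woodtop"); [print(b) for b in blobs(f,(5,60,70),(25,255,255),.065,.12,(.2,.55,-.45,-.2),30)]
    print("lens"); [print(b) for b in blobs(f,A,B,.17,.26,(.3,.8,.14,.5),30)]
    print("red"); [print(b) for b in blobs(f,(0,120,60),(12,255,255),.05,.1,(.3,.7,-.3,.3),15)]
f=grab("top"); save(f,"pics/t1.png")
print(ctrl.get_state()["tool_pos"],ctrl.get_state()["eef_rot"])
E
```

```text
top
(np.int32(391), array([438., 225.]), [604.2, -349.5], [65, 41], 1.1, array([24., 29., 34.]))
(np.int32(862), array([501., 249.]), [543.6, -508.0], [120, 46], 26.0, array([23., 29., 80.]))
(np.int32(862), array([433., 289.]), [437.6, -334.5], [120, 46], 12.6, array([26., 31., 84.]))
(np.int32(268), array([510., 341.]), [304.8, -524.2], [44, 62], 39.3, array([22., 27., 72.]))
woodtop
(np.int32(210), array([436., 288.]), [437.2, -334.3], [50, 24], 13.3, array([75., 81., 87.]))
lens
(np.int32(3160), array([161., 226.]), [589.8, 308.6], [120, 324], 73.2, array([184., 189., 210.]))
red
(np.int32(132), array([283., 213.]), [614.4, 46.9], [39, 24], 27.9, array([67., 71., 76.]))
(np.int32(134), array([263., 217.]), [603.0, 96.4], [25, 36], 74.3, array([67., 71., 74.]))
(np.int32(119), array([305., 217.]), [606.1, -9.5], [34, 22], 1.3, array([67., 71., 75.]))
(np.int32(143), array([283., 247.]), [527.2, 43.8], [36, 25], 2.9, array([67., 71., 75.]))
(np.int32(143), array([262., 254.]), [509.9, 95.6], [38, 25], 22.4, array([67., 71., 76.]))
(np.int32(39), array([302., 253.]), [510.1, -3.4], 
[... 280 characters left out ...]
03.8], [124, 45], 26.4, array([24., 28., 80.]))
(np.int32(199), array([403., 418.]), [318.8, -530.7], [52, 37], 89.9, array([23., 26., 74.]))
woodtop
(np.int32(155), array([376., 328.]), [435.3, -331.2], [49, 22], 14.5, array([72., 81., 85.]))
lens
(np.int32(1227), array([240., 160.]), [568.0, 321.9], [119, 278], 78.0, array([186., 191., 217.]))
red
(np.int32(45), array([308., 211.]), [600.7, 101.0], [25, 33], 74.6, array([68., 72., 76.]))
(np.int32(36), array([321., 218.]), [609.1, 49.4], [28, 19], 44.5, array([69., 73., 77.]))
(np.int32(38), array([334., 229.]), [604.4, -9.7], [33, 16], 4.5, array([68., 72., 76.]))
[ 0.44290147 -0.08860607  0.30348245] [-3.14062202 -0.00430283 -3.0106166 ]
```

View pics/t1.png

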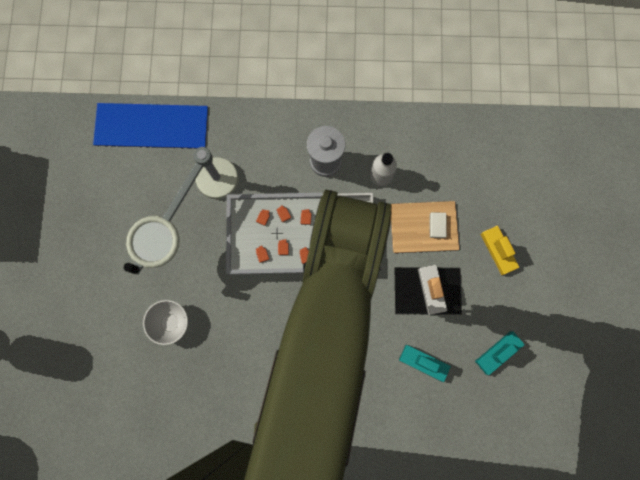

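The lens is now well clear at (152,241), and the scraper hasn't moved, still at (433,289). Going to it.

step_arm([
  {"x": -1,"y": -40,"z": 0,"turn": 0.1,"claw": 100},
  {"x": -2,"y": -80,"z": 0,"turn": 0.1,"claw": 100},
  {"x": -4,"y": -120,"z": 0,"turn": 0.1,"claw": 100},
  {"x": -5,"y": -160,"z": 0,"turn": 0.1,"claw": 100},
  {"x": -6,"y": -200,"z": 0,"turn": 0.1,"claw": 100},
])

```text
time_s: 5.77
tool_pos: [0.4367, -0.2891, 0.3038]
eef_rot: [-3.141, -0.004, -2.91]
wrist_force: [-0.1, 0.6, -0.3]
width: 0.0854
```

step_arm([
  {"x": 0,"y": -34,"z": -20,"turn": 0,"claw": 100},
  {"x": 0,"y": -44,"z": -50,"turn": 0,"claw": 100},
  {"x": 0,"y": -44,"z": -90,"turn": 0,"claw": 100},
  {"x": 0,"y": -44,"z": -130,"turn": 0,"claw": 100},
  {"x": 0,"y": -44,"z": -150,"turn": 0,"claw": 100},
])

```text
time_s: 6.18
tool_pos: [0.4346, -0.3306, 0.1493]
eef_rot: [3.137, -0.007, -2.911]
wrist_force: [-0.5, 0.8, -0.3]
width: 0.0853
```

step_arm([
  {"x": 0,"y": 0,"z": 0,"turn": 0,"claw": 100},
  {"x": 0,"y": 0,"z": 0,"turn": 0,"claw": 100},
])

```text
time_s: 6.35
tool_pos: [0.4335, -0.3284, 0.148]
eef_rot: [3.133, -0.01, -2.91]
wrist_force: [-0.3, 0.6, 0.1]
width: 0.0852
```

step_arm([
  {"x": 3,"y": -4,"z": -35,"turn": 0,"claw": 100},
  {"x": 3,"y": -4,"z": -70,"turn": 0,"claw": 100},
  {"x": 3,"y": -4,"z": -100,"turn": 0,"claw": 100},
  {"x": 3,"y": -4,"z": -108,"turn": 0,"claw": 100},
  {"x": 3,"y": -4,"z": -108,"turn": 0,"claw": 100},
])

```text
time_s: 6.77
tool_pos: [0.4363, -0.3316, 0.0397]
eef_rot: [3.132, -0.012, -2.91]
wrist_force: [-0.7, -0.8, 0.3]
width: 0.0856
```

step_arm([
  {"x": 0,"y": 0,"z": 0,"turn": 0,"claw": 0},
  {"x": 0,"y": 0,"z": 0,"turn": 0,"claw": 0},
  {"x": 0,"y": 0,"z": 0,"turn": 0,"claw": 0},
  {"x": 0,"y": 0,"z": 0,"turn": 0,"claw": 0},
  {"x": 0,"y": 0,"z": 0,"turn": 0,"claw": 0},
], newtons=60)

```text
time_s: 7.18
tool_pos: [0.4371, -0.3322, 0.041]
eef_rot: [3.133, -0.01, -2.91]
wrist_force: [-0.9, -0.1, -0.5]
width: 0.0254
```

step_arm([
  {"x": 0,"y": 0,"z": 0,"turn": 0,"claw": 0},
  {"x": 0,"y": 0,"z": 0,"turn": 0,"claw": 0},
  {"x": 0,"y": 0,"z": 0,"turn": 0,"claw": 0},
  {"x": 0,"y": 0,"z": 0,"turn": 0,"claw": 0},
])

```text
time_s: 7.52
tool_pos: [0.4368, -0.3321, 0.0409]
eef_rot: [3.133, -0.01, -2.91]
wrist_force: [0.3, 0.7, -0.4]
width: 0.0216
```

```bash
python3 - <<'E'
from h import *
s=ctrl.get_state(); print(s["tool_pos"],s["eef_rot"],s["width"],s["wrist_force"],s["qpos"])
E
```

```text
[ 0.43679776 -0.33207049  0.04088952] [ 3.13293927 -0.01049396 -2.90995867] 0.021636487920020656 [ 0.25801484  0.66036132 -0.42425669] [-0.64851729  0.45727211 -0.37646743  0.75041211 -0.00257623 -0.88008867]
```

step_arm([
  {"x": 0,"y": 0,"z": 25,"turn": 0,"claw": 0},
  {"x": 0,"y": 0,"z": 60,"turn": 0,"claw": 0},
  {"x": 0,"y": 0,"z": 100,"turn": 0,"claw": 0},
  {"x": 0,"y": 0,"z": 140,"turn": 0,"claw": 0},
  {"x": 0,"y": 10,"z": 170,"turn": 0,"claw": 0},
])

```text
time_s: 7.93
tool_pos: [0.4375, -0.3237, 0.2138]
eef_rot: [3.136, -0.009, -2.911]
wrist_force: [1.6, 0.5, -2.4]
width: 0.0212
```

step_arm([
  {"x": 8,"y": 30,"z": 0,"turn": -0.05,"claw": 0},
  {"x": 18,"y": 65,"z": 0,"turn": -0.1,"claw": 0},
  {"x": 30,"y": 100,"z": 0,"turn": -0.15,"claw": 0},
  {"x": 42,"y": 137,"z": 0,"turn": -0.2,"claw": 0},
  {"x": 55,"y": 175,"z": 0,"turn": -0.2,"claw": 0},
])

```text
time_s: 8.35
tool_pos: [0.4921, -0.1472, 0.2136]
eef_rot: [3.136, -0.01, -3.114]
wrist_force: [0.7, -0.3, -1.9]
width: 0.0215
```

step_arm([
  {"x": 12,"y": 38,"z": 0,"turn": 0,"claw": 0},
  {"x": 24,"y": 76,"z": 0,"turn": 0,"claw": 0},
  {"x": 36,"y": 114,"z": 0,"turn": 0,"claw": 0},
  {"x": 48,"y": 152,"z": 0,"turn": 0,"claw": 0},
  {"x": 60,"y": 190,"z": 0,"turn": 0,"claw": 0},
])

```text
time_s: 8.77
tool_pos: [0.5518, 0.0447, 0.2131]
eef_rot: [3.136, -0.011, -3.114]
wrist_force: [1.4, -0.8, -2.5]
width: 0.021
```

step_arm([
  {"x": 12,"y": 35,"z": 0,"turn": 0,"claw": 0},
  {"x": 25,"y": 70,"z": 0,"turn": 0,"claw": 0},
  {"x": 35,"y": 100,"z": 0,"turn": 0,"claw": 0},
  {"x": 35,"y": 100,"z": 0,"turn": 0,"claw": 0},
  {"x": 35,"y": 100,"z": 0,"turn": 0,"claw": 0},
])

```text
time_s: 9.18
tool_pos: [0.5867, 0.1463, 0.2121]
eef_rot: [3.137, -0.012, -3.111]
wrist_force: [0.2, 0.1, -2.7]
width: 0.0217
```

```bash
python3 - <<'E'
from h import *
s=ctrl.get_state(); print(s["tool_pos"],s["eef_rot"],s["width"],s["wrist_force"],s["qpos"])
E
```

```text
[0.5866696  0.14632861 0.21206559] [ 3.13685149 -0.01212455 -3.11098925] 0.02167745513405768 [ 0.17674936  0.1478605  -2.70969795] [0.24063847 0.41372919 0.04065922 1.20859603 0.00716482 0.21002487]
```

step_arm([
  {"x": 0,"y": 2,"z": -35,"turn": 0,"claw": 0},
  {"x": 0,"y": 2,"z": -65,"turn": 0,"claw": 0},
  {"x": 0,"y": 2,"z": -82,"turn": 0,"claw": 0},
  {"x": 0,"y": 2,"z": -82,"turn": 0,"claw": 0},
])

```text
time_s: 9.52
tool_pos: [0.5822, 0.1459, 0.1253]
eef_rot: [3.14, -0.022, -3.112]
wrist_force: [-1.0, 0.2, -2.8]
width: 0.021
```

```bash
python3 - <<'E'
from h import *
f=grab("side"); save(f,"pics/s2.png",(230,140,390,260),5)
s=ctrl.get_state(); print(s["tool_pos"],s["eef_rot"],s["width"])
E
```

```text
[0.58385455 0.14636762 0.12774643] [ 3.13867197 -0.01862414 -3.11259682] 0.021410122362209502
```

View pics/s2.png

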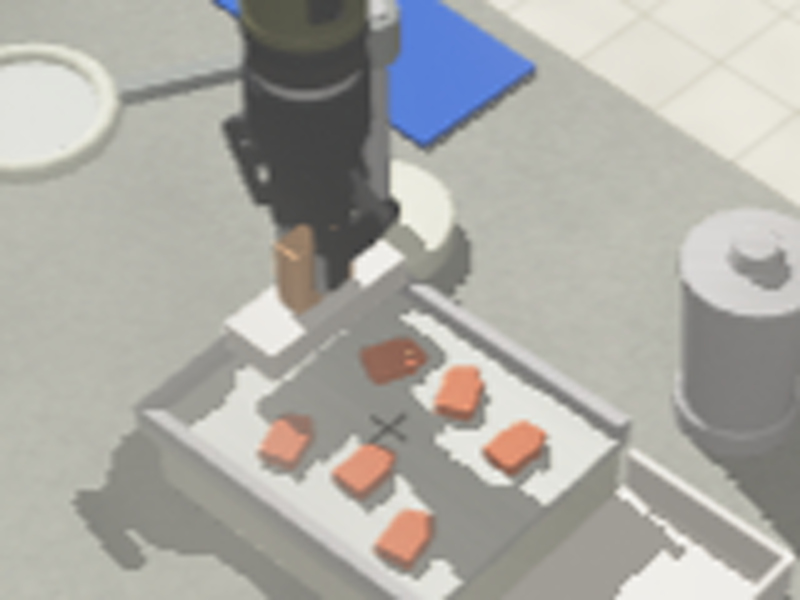

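The scraper hangs over the back of the plate, foot ends at crop (250,335) and (395,265), with all chips in front of it. I'll check the foot extents against the rims.

```bash
python3 - <<'E'
from h import *
f=grab("side"); P=cloud(f); x,y,z=P[...,0],P[...,1],P[...,2]
hsv=cv2.cvtColor(f["pixels"],cv2.COLOR_RGB2HSV)
m=(z>.106)&(z<.125)&(x>.45)&(x<.75)&(y>.09)&(y<.19)&(hsv[...,1]<70)&(hsv[...,2]>90)
print("foot",m.sum(),P[m].min(0).round(4),P[m].max(0).round(4),cv2.minAreaRect((P[m][:,:2]*1000).astype(np.float32)),np.median(z[m]))
# rims: bins along y
for y0 in (-.03,.0,.03,.06,.09):
    s=(abs(y-y0)<.012)&(z>.067)&(z<.08)&(hsv[...,1]<60)
    a=x[s&(x<.5)]; b=x[s&(x>.62)]; print(y0,[np.percentile(a,[5,50,95]).round(4) if a.size else 0, np.percentile(b,[5,50,95]).round(4) if b.size else 0])
s=(z>.067)&(z<.08)&(x>.5)&(x<.53)&(y>.12)&(y<.22)&(hsv[...,1]<60); print("yrim",np.percentile(y[s],[5,50,95]) if s.any() else 0)
E
```

```text
foot 313 [0.5209 0.1222 0.106 ] [0.6437 0.1719 0.1241] ((582.0221557617188, 147.9334716796875), (122.9049301147461, 49.24165725708008), 1.141358733177185) 0.1169698255885272
-0.03 [array([-0.0601,  0.4647,  0.4793]), array([0.6377, 0.661 , 0.737 ])]
0.0 [array([-0.0797,  0.4663,  0.4754]), array([0.646 , 0.659 , 0.6653])]
0.03 [array([0.4634, 0.4685, 0.4751]), array([0.6543, 0.6577, 0.6631])]
0.06 [array([0.4614, 0.4665, 0.4721]), array([0.6517, 0.6562, 0.6641])]
0.09 [array([0.4594, 0.4643, 0.47  ]), array([0.6485, 0.6532, 0.6605])]
yrim [0.16292704 0.18019061 0.18983294]
```

step_arm([
  {"x": -4,"y": 1,"z": -10,"turn": 0.01,"claw": 0},
  {"x": -4,"y": 1,"z": -20,"turn": 0.01,"claw": 0},
  {"x": -4,"y": 1,"z": -26,"turn": 0.01,"claw": 0},
  {"x": -4,"y": 1,"z": -26,"turn": 0.01,"claw": 0},
  {"x": -4,"y": 1,"z": -26,"turn": 0.01,"claw": 0},
])

```text
time_s: 10.03
tool_pos: [0.5818, 0.1478, 0.104]
eef_rot: [3.138, -0.014, -3.103]
wrist_force: [0.3, 0.5, -2.6]
width: 0.0213
```

step_arm([
  {"x": -2,"y": 0,"z": -4,"turn": 0,"claw": 0},
  {"x": -2,"y": -15,"z": -4,"turn": 0,"claw": 0},
  {"x": -1,"y": -32,"z": -4,"turn": 0,"claw": 0},
  {"x": -1,"y": -49,"z": -4,"turn": 0,"claw": 0},
  {"x": 0,"y": -66,"z": -4,"turn": 0,"claw": 0},
])

```text
time_s: 10.45
tool_pos: [0.5818, 0.0807, 0.1003]
eef_rot: [3.138, -0.014, -3.102]
wrist_force: [0.7, -0.0, -2.6]
width: 0.0214
```

step_arm([
  {"x": 1,"y": -17,"z": 0,"turn": 0,"claw": 0},
  {"x": 1,"y": -34,"z": 0,"turn": 0,"claw": 0},
  {"x": 2,"y": -51,"z": 0,"turn": 0,"claw": 0},
  {"x": 2,"y": -68,"z": 0,"turn": 0,"claw": 0},
  {"x": 3,"y": -85,"z": 0,"turn": 0,"claw": 0},
])

```text
time_s: 10.87
tool_pos: [0.5849, -0.0056, 0.1008]
eef_rot: [3.138, -0.013, -3.103]
wrist_force: [0.3, -0.0, -2.4]
width: 0.0211
```

step_arm([
  {"x": 1,"y": -17,"z": 0,"turn": 0,"claw": 0},
  {"x": 1,"y": -34,"z": 0,"turn": 0,"claw": 0},
  {"x": 1,"y": -46,"z": 0,"turn": 0,"claw": 0},
  {"x": 1,"y": -46,"z": 0,"turn": 0,"claw": 0},
])

```text
time_s: 11.2
tool_pos: [0.5859, -0.0544, 0.101]
eef_rot: [3.139, -0.013, -3.106]
wrist_force: [-0.8, 0.6, -2.1]
width: 0.0214
```

```bash
python3 - <<'E'
from h import *
f=grab("side"); save(f,"pics/s3.png",(230,140,430,290),4)
s=ctrl.get_state(); print(s["tool_pos"],s["eef_rot"],s["width"])
E
```

```text
[ 0.58581484 -0.05279738  0.10096415] [ 3.13753535 -0.01281743 -3.104877  ] 0.02166536857825748
```

View pics/s3.png

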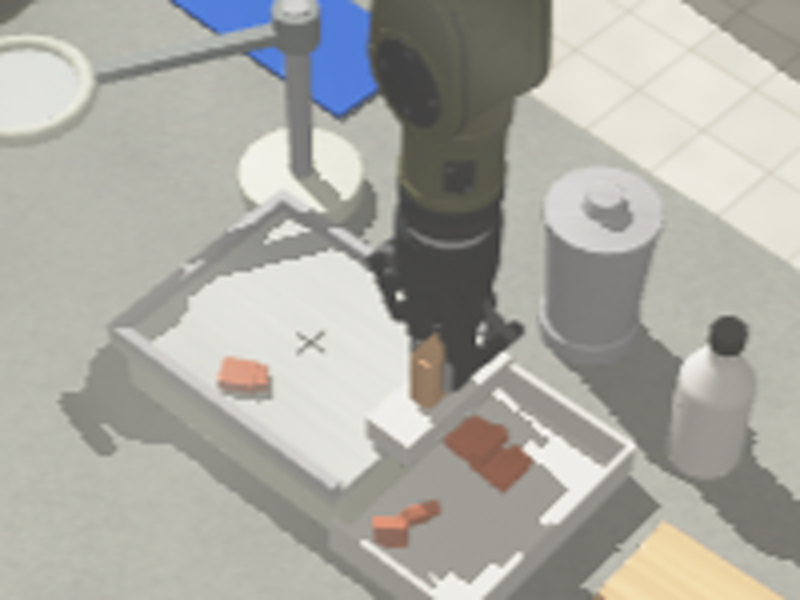

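The first pass worked: the side view shows chips in the tray around crop (390-510,440-530), and one left on the plate at (244,378). Second pass on the -x side.

step_arm([
  {"x": 0,"y": 0,"z": 25,"turn": 0,"claw": 0},
  {"x": -5,"y": 25,"z": 40,"turn": 0,"claw": 0},
  {"x": -15,"y": 60,"z": 40,"turn": 0,"claw": 0},
  {"x": -25,"y": 95,"z": 40,"turn": 0,"claw": 0},
  {"x": -35,"y": 130,"z": 40,"turn": 0,"claw": 0},
])

```text
time_s: 11.67
tool_pos: [0.5504, 0.0791, 0.1416]
eef_rot: [3.137, -0.012, -3.105]
wrist_force: [-0.2, -0.2, -3.4]
width: 0.0212
```

step_arm([
  {"x": -10,"y": 30,"z": 0,"turn": 0,"claw": 0},
  {"x": -18,"y": 70,"z": 0,"turn": 0,"claw": 0},
  {"x": -18,"y": 70,"z": 0,"turn": 0,"claw": 0},
  {"x": -18,"y": 70,"z": -20,"turn": 0,"claw": 0},
  {"x": -18,"y": 70,"z": -20,"turn": 0,"claw": 0},
])

```text
time_s: 12.08
tool_pos: [0.5301, 0.1505, 0.1194]
eef_rot: [3.137, -0.016, -3.102]
wrist_force: [-1.4, -0.2, -1.9]
width: 0.0212
```

```bash
python3 - <<'E'
from h import *
s=ctrl.get_state(); print(s["tool_pos"],s["eef_rot"],s["width"])
f=grab("side"); P=cloud(f); x,y,z=P[...,0],P[...,1],P[...,2]
hsv=cv2.cvtColor(f["pixels"],cv2.COLOR_RGB2HSV)
m=(z>.09)&(z<.135)&(x>.4)&(x<.75)&(y>.09)&(y<.19)&(hsv[...,1]<70)&(hsv[...,2]>90)
print("foot",m.sum(),P[m].min(0).round(4),P[m].max(0).round(4))
for y0 in (.09,.12,.145):
    s=(abs(y-y0)<.012)&(z>.067)&(z<.08)&(hsv[...,1]<60)&(x>.4)
    a=x[s&(x<.48)]; print(y0,np.percentile(a,[5,50,95]).round(4) if a.size else 0)
E
```

```text
[0.53012988 0.15046133 0.1193709 ] [ 3.13712251 -0.01569357 -3.10184377] 0.021187315295101445
foot 426 [0.4656 0.1262 0.09  ] [0.5877 0.1752 0.135 ]
0.09 [0.4606 0.4661 0.4719]
0.12 [0.4584 0.4637 0.4707]
0.145 [0.4586 0.4614 0.4684]
```

step_arm([
  {"x": 6,"y": -4,"z": -8,"turn": 0,"claw": 0},
  {"x": 6,"y": -4,"z": -18,"turn": 0,"claw": 0},
  {"x": 6,"y": -4,"z": -18,"turn": 0,"claw": 0},
  {"x": 6,"y": -18,"z": -18,"turn": 0,"claw": 0},
  {"x": 6,"y": -35,"z": -18,"turn": 0,"claw": 0},
])

```text
time_s: 12.55
tool_pos: [0.5364, 0.1143, 0.1021]
eef_rot: [3.137, -0.016, -3.102]
wrist_force: [0.1, -0.6, -2.6]
width: 0.0215
```

step_arm([
  {"x": 1,"y": -17,"z": 0,"turn": 0,"claw": 0},
  {"x": 1,"y": -34,"z": 0,"turn": 0,"claw": 0},
  {"x": 2,"y": -51,"z": 0,"turn": 0,"claw": 0},
  {"x": 2,"y": -68,"z": 0,"turn": 0,"claw": 0},
  {"x": 3,"y": -85,"z": 0,"turn": 0,"claw": 0},
])

```text
time_s: 12.97
tool_pos: [0.5392, 0.0273, 0.1024]
eef_rot: [3.137, -0.016, -3.103]
wrist_force: [0.3, 0.0, -2.2]
width: 0.0211
```

step_arm([
  {"x": 1,"y": -17,"z": 0,"turn": 0,"claw": 0},
  {"x": 2,"y": -34,"z": 0,"turn": 0,"claw": 0},
  {"x": 3,"y": -51,"z": 0,"turn": 0,"claw": 0},
  {"x": 4,"y": -68,"z": 0,"turn": 0,"claw": 0},
  {"x": 4,"y": -80,"z": 0,"turn": 0,"claw": 0},
])

```text
time_s: 13.38
tool_pos: [0.5433, -0.0552, 0.1028]
eef_rot: [3.138, -0.015, -3.105]
wrist_force: [0.3, 0.2, -2.4]
width: 0.0211
```

step_arm([
  {"x": 0,"y": -5,"z": 0,"turn": 0,"claw": 0},
  {"x": 0,"y": -5,"z": 0,"turn": 0,"claw": 0},
  {"x": 0,"y": -5,"z": 25,"turn": 0,"claw": 0},
  {"x": 0,"y": -5,"z": 60,"turn": 0,"claw": 0},
  {"x": 0,"y": -5,"z": 100,"turn": 0,"claw": 0},
])

```text
time_s: 13.8
tool_pos: [0.5411, -0.0594, 0.2021]
eef_rot: [3.137, -0.021, -3.105]
wrist_force: [1.5, 0.4, -3.0]
width: 0.0216
```

```bash
python3 - <<'E'
from m import *
f=grab("side"); save(f,"pics/s4.png",(230,140,430,290),4)
s=ctrl.get_state(); print(s["tool_pos"],s["eef_rot"],s["width"])
[print(b) for b in blobs(f,(0,100,40),(12,255,255),.0,.1,(.3,.7,-.25,.3),12)]
E
```

```text
[ 0.54633102 -0.05986281  0.21177932] [ 3.1389352  -0.00527364 -3.10463194] 0.021479297036075044
(np.int32(185), array([352., 253.]), [610.2, -86.2], [41, 64], 5.6, array([12., 18., 33.]))
(np.int32(21), array([338., 262.]), [545.7, -85.9], [29, 8], 2.1, array([21., 26., 33.]))
(np.int32(76), array([337., 275.]), [516.6, -110.5], [39, 23], 60.2, array([14., 18., 22.]))
(np.int32(21), array([326., 274.]), [479.4, -96.5], [10, 21], 14.2, array([40., 42., 47.]))
```

View pics/s4.png

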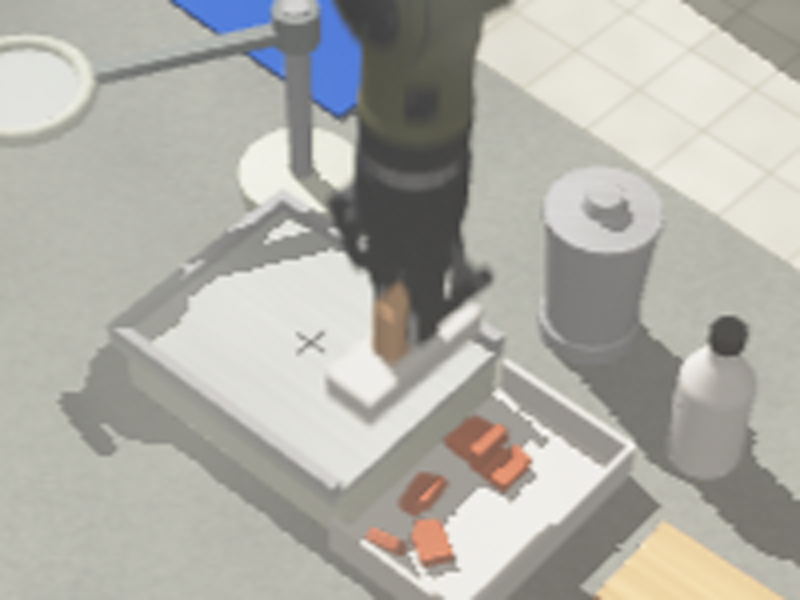

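All six chips are in the tray (crop x 385-525, y 425-545), one of them leaning near the -x wall, and the plate is clear. Now the scraper goes back on the mat.

step_arm([
  {"x": -12,"y": -30,"z": 0,"turn": 0,"claw": 0},
  {"x": -26,"y": -65,"z": 0,"turn": 0,"claw": 0},
  {"x": -40,"y": -100,"z": 0,"turn": 0,"claw": 0},
  {"x": -54,"y": -135,"z": 0,"turn": 0,"claw": 0},
  {"x": -68,"y": -170,"z": 0,"turn": 0,"claw": 0},
])

```text
time_s: 14.27
tool_pos: [0.4778, -0.2304, 0.212]
eef_rot: [3.139, -0.004, -3.103]
wrist_force: [0.5, -1.2, -2.0]
width: 0.0211
```

step_arm([
  {"x": -14,"y": -35,"z": 0,"turn": 0,"claw": 0},
  {"x": -28,"y": -70,"z": -10,"turn": 0,"claw": 0},
  {"x": -40,"y": -100,"z": -35,"turn": 0,"claw": 0},
  {"x": -40,"y": -100,"z": -70,"turn": 0,"claw": 0},
  {"x": -40,"y": -100,"z": -100,"turn": 0,"claw": 0},
])

```text
time_s: 14.68
tool_pos: [0.4376, -0.332, 0.1111]
eef_rot: [3.14, -0.002, -3.106]
wrist_force: [0.4, 0.9, -2.8]
width: 0.0214
```

step_arm([
  {"x": 0,"y": 0,"z": 0,"turn": 0,"claw": 0},
  {"x": 0,"y": 0,"z": 0,"turn": 0,"claw": 0},
])

```text
time_s: 14.85
tool_pos: [0.4361, -0.3306, 0.1097]
eef_rot: [3.136, -0.006, -3.106]
wrist_force: [-0.3, 0.4, -2.8]
width: 0.0211
```

step_arm([
  {"x": 0,"y": 0,"z": -30,"turn": 0,"claw": 0},
  {"x": 0,"y": 0,"z": -55,"turn": 0,"claw": 0},
  {"x": 0,"y": 0,"z": -65,"turn": 0,"claw": 0},
  {"x": 0,"y": 0,"z": -67,"turn": 0,"claw": 0},
  {"x": 0,"y": 0,"z": -67,"turn": 0,"claw": 0},
])

```text
time_s: 15.27
tool_pos: [0.437, -0.3307, 0.0438]
eef_rot: [3.137, -0.005, -3.105]
wrist_force: [0.5, 0.8, -2.2]
width: 0.0214
```

step_arm([
  {"x": 0,"y": 0,"z": 0,"turn": 0,"claw": 0},
])

```text
time_s: 15.35
tool_pos: [0.4384, -0.3314, 0.0456]
eef_rot: [3.139, -0.003, -3.104]
wrist_force: [-0.6, -0.6, -1.9]
width: 0.0213
```

step_arm([
  {"x": 0,"y": 0,"z": -4,"turn": 0,"claw": 0},
  {"x": 0,"y": 0,"z": -4,"turn": 0,"claw": 0},
  {"x": 0,"y": 0,"z": -4,"turn": 0,"claw": 0},
])

```text
time_s: 15.6
tool_pos: [0.4391, -0.3318, 0.0426]
eef_rot: [3.14, -0.001, -3.104]
wrist_force: [0.5, 0.6, -2.7]
width: 0.0216
```

step_arm([
  {"x": 0,"y": 0,"z": 0,"turn": 0,"claw": 100},
  {"x": 0,"y": 0,"z": 0,"turn": 0,"claw": 100},
  {"x": 0,"y": 0,"z": 0,"turn": 0,"claw": 100},
  {"x": 0,"y": 0,"z": 0,"turn": 0,"claw": 100},
  {"x": 0,"y": 0,"z": 0,"turn": 0,"claw": 100},
])

```text
time_s: 16.02
tool_pos: [0.4392, -0.3319, 0.0428]
eef_rot: [3.14, -0.001, -3.104]
wrist_force: [0.9, -1.5, -0.0]
width: 0.0802
```

step_arm([
  {"x": 0,"y": 0,"z": 25,"turn": 0,"claw": 100},
  {"x": 0,"y": 0,"z": 60,"turn": 0,"claw": 100},
  {"x": 0,"y": 0,"z": 100,"turn": 0,"claw": 100},
  {"x": 0,"y": 0,"z": 135,"turn": 0,"claw": 100},
  {"x": 0,"y": 0,"z": 135,"turn": 0,"claw": 100},
])

```text
time_s: 16.43
tool_pos: [0.4429, -0.3348, 0.1853]
eef_rot: [-3.135, 0.009, -3.104]
wrist_force: [1.1, -1.4, 0.7]
width: 0.0856
```

```bash
python3 - <<'E'
from m import *
A=(0,0,0);B=(180,255,255)
s=ctrl.get_state(); print(s["tool_pos"],s["eef_rot"],s["width"])
for n in("top","side"):
    f=grab(n); print(n)
    [print(b) for b in blobs(f,A,B,.02,.1,(.3,.75,-.6,-.2),150)]
    print("woodtop"); [print(b) for b in blobs(f,(5,60,70),(25,255,255),.065,.12,(.2,.55,-.45,-.2),30)]
    print("red"); [print(b) for b in blobs(f,(0,100,40),(12,255,255),.0,.1,(.3,.7,-.25,.3),12)]
    if n=="top": save(f,"pics/t5.png",(200,160,480,340),2.8)
E
```

```text
[ 0.44293575 -0.33479642  0.18532302] [-3.13456295  0.00898167 -3.10446205] 0.08562514589436708
top
(np.int32(392), array([438., 225.]), [604.0, -349.8], [42, 65], 88.7, array([24., 28., 33.]))
(np.int32(282), array([430., 294.]), [417.7, -327.0], [65, 32], 1.0, array([26., 35., 85.]))
(np.int32(241), array([512., 341.]), [307.9, -528.6], [44, 50], 41.5, array([23., 27., 72.]))
woodtop
(np.int32(108), array([435., 291.]), [428.9, -332.3], [29, 21], 3.8, array([72., 81., 87.]))
red
(np.int32(344), array([337., 220.]), [612.5, -88.3], [42, 65], 0.8, array([12., 17., 33.]))
(np.int32(276), array([340., 251.]), [530.3, -96.9], [81, 35], 46.5, array([13., 18., 27.]))
(np.int32(84), array([340., 267.]), [486.7, -97.7], [26, 25], 27.6, array([19., 38., 45.]))
side
(np.int32(234), array([418., 302.]), [602.2, -345.3], [67, 41], 0.9, array([25., 29., 33.]))
(np.int32(685), array([374., 335.]), [438.6, -328.9], [123, 45], 2.1, array([26., 32., 83.]))
(np.int32(674), array([448., 352.]), [542.6, -503.8], [124, 45], 26.1, array([23., 28., 80.]))
(np.int32(193), array([403., 418.]), [319.1, -529.6], [38, 55], 0.0, array([23., 27., 74.]))
woodtop
(np.int32(171), array([376., 327.]), [437.4, -328.1], [51, 24], 1.8, array([71., 80., 86.]))
red
(np.int32(185), array([352., 253.]), [610.8, -86.7], [42, 65], 0.6, array([14., 18., 33.]))
(np.int32(22), array([337., 262.]), [544.5, -83.8], [24, 13], 26.1, array([21., 25., 30.]))
(np.int32(76), array([337., 275.]), [516.4, -111.4], [39, 23], 62.5, array([15., 17., 21.]))
(np.int32(21), array([326., 274.]), [479.7, -97.1], [14, 20], 20.6, array([36., 43., 47.]))
```

View pics/t5.png

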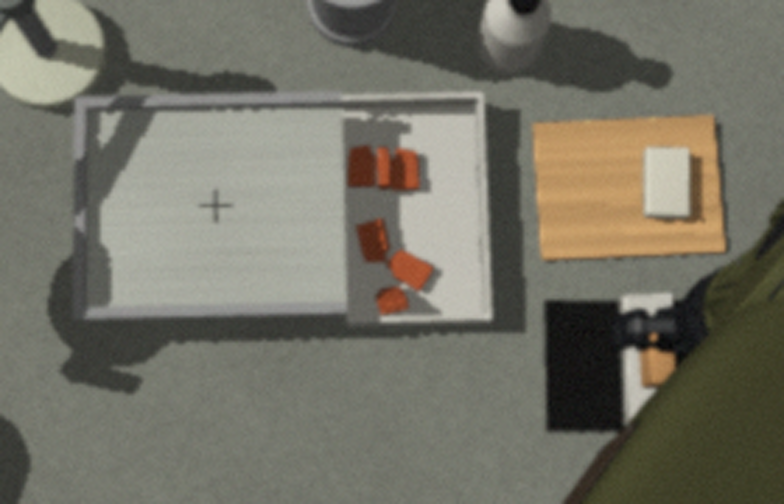

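The top view confirms six chips in the tray, a clear plate, and one slab on the board at crop (667,182). The scraper stands on the mat. Now the slab.

step_arm([
  {"x": 30,"y": -3,"z": 0,"turn": -0.03,"claw": 100},
  {"x": 70,"y": -6,"z": 0,"turn": -0.03,"claw": 100},
  {"x": 110,"y": -9,"z": 0,"turn": -0.03,"claw": 100},
  {"x": 145,"y": -12,"z": 0,"turn": -0.03,"claw": 100},
  {"x": 160,"y": -12,"z": 0,"turn": -0.03,"claw": 100},
])

```text
time_s: 16.95
tool_pos: [0.6038, -0.3444, 0.1765]
eef_rot: [-3.141, 0.002, -3.133]
wrist_force: [0.7, 0.4, -0.5]
width: 0.0855
```

step_arm([
  {"x": 0,"y": 0,"z": 0,"turn": 0,"claw": 100},
  {"x": 0,"y": 0,"z": -30,"turn": 0,"claw": 100},
  {"x": 0,"y": 0,"z": -65,"turn": 0,"claw": 100},
  {"x": 0,"y": 0,"z": -100,"turn": 0,"claw": 100},
  {"x": 0,"y": 0,"z": -100,"turn": 0,"claw": 100},
])

```text
time_s: 17.37
tool_pos: [0.5963, -0.3408, 0.0669]
eef_rot: [3.133, -0.014, -3.133]
wrist_force: [-1.4, 1.4, -1.5]
width: 0.0855
```

```bash
python3 - <<'E'
from m import *
A=(0,0,0);B=(180,255,255)
s=ctrl.get_state(); print(s["tool_pos"],s["eef_rot"],s["width"])
f=grab("side"); save(f,"pics/s6.png",(340,240,480,345),5)
[print(b) for b in blobs(f,A,(180,60,255),.02,.04,(.5,.75,-.45,-.2),60)]
E
```

```text
[ 0.59631594 -0.34075211  0.06689235] [ 3.13314329 -0.0137406  -3.13318823] 0.08548675695199515
(np.int32(275), array([416., 302.]), [603.9, -345.6], [68, 39], 0.8, array([25., 29., 33.]))
```

View pics/s6.png

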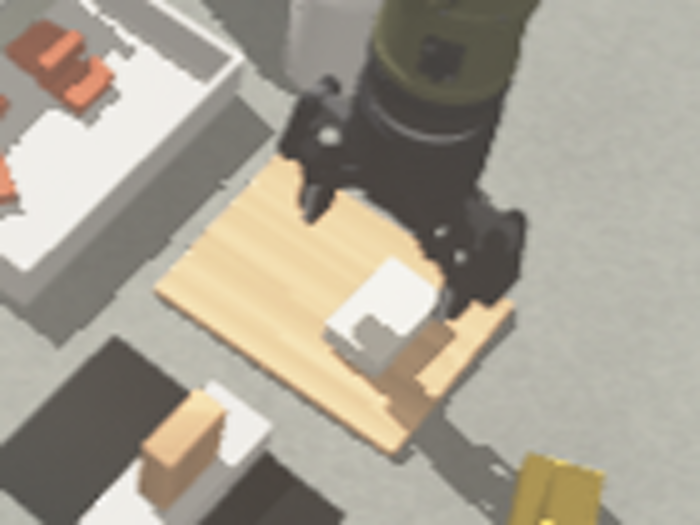

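The slab lies between the fingers at crop (385,305), but the fingers are off by about 7 mm in x and y. Correct, then descend.

step_arm([
  {"x": 7,"y": -6,"z": 0,"turn": 0,"claw": 100},
  {"x": 7,"y": -6,"z": -20,"turn": 0,"claw": 100},
  {"x": 7,"y": -6,"z": -45,"turn": 0,"claw": 100},
  {"x": 7,"y": -6,"z": -57,"turn": 0,"claw": 100},
  {"x": 7,"y": -6,"z": -57,"turn": 0,"claw": 100},
])

```text
time_s: 17.83
tool_pos: [0.604, -0.3475, 0.0123]
eef_rot: [3.134, -0.013, -3.134]
wrist_force: [-0.6, 0.3, -0.3]
width: 0.0861
```

step_arm([
  {"x": 0,"y": 0,"z": 0,"turn": 0,"claw": 100},
])

```text
time_s: 17.92
tool_pos: [0.6045, -0.348, 0.0135]
eef_rot: [3.134, -0.012, -3.134]
wrist_force: [0.9, -0.1, 0.0]
width: 0.0852
```

step_arm([
  {"x": 0,"y": 0,"z": -4,"turn": 0,"claw": 100},
  {"x": 0,"y": 0,"z": -4,"turn": 0,"claw": 0},
  {"x": 0,"y": 0,"z": -4,"turn": 0,"claw": 0},
  {"x": 0,"y": 0,"z": -4,"turn": 0,"claw": 0},
  {"x": 0,"y": 0,"z": -4,"turn": 0,"claw": 0},
], newtons=50)

```text
time_s: 18.33
tool_pos: [0.605, -0.3481, 0.0104]
eef_rot: [3.135, -0.011, -3.134]
wrist_force: [-1.4, 0.9, 42.8]
width: 0.0391
```

step_arm([
  {"x": 0,"y": 0,"z": 0,"turn": 0,"claw": 0},
  {"x": 0,"y": 0,"z": 0,"turn": 0,"claw": 0},
  {"x": 0,"y": 0,"z": 0,"turn": 0,"claw": 0},
])

```text
time_s: 18.58
tool_pos: [0.605, -0.3481, 0.0105]
eef_rot: [3.135, -0.011, -3.134]
wrist_force: [-0.3, 0.7, 0.9]
width: 0.039
```

step_arm([
  {"x": 0,"y": 0,"z": 20,"turn": 0,"claw": 0},
  {"x": 0,"y": 0,"z": 50,"turn": 0,"claw": 0},
  {"x": 0,"y": 0,"z": 85,"turn": 0,"claw": 0},
  {"x": 0,"y": 0,"z": 120,"turn": 0,"claw": 0},
  {"x": 0,"y": 0,"z": 140,"turn": 0,"claw": 0},
])

```text
time_s: 19.0
tool_pos: [0.6061, -0.3488, 0.1545]
eef_rot: [3.137, -0.007, -3.134]
wrist_force: [1.3, -0.8, -1.5]
width: 0.0388
```

step_arm([
  {"x": -2,"y": 20,"z": 0,"turn": 0,"claw": 0},
  {"x": -5,"y": 50,"z": 0,"turn": 0,"claw": 0},
  {"x": -9,"y": 85,"z": 0,"turn": 0,"claw": 0},
  {"x": -12,"y": 120,"z": 0,"turn": 0,"claw": 0},
  {"x": -15,"y": 155,"z": 0,"turn": 0,"claw": 0},
])

```text
time_s: 19.42
tool_pos: [0.5903, -0.1925, 0.1541]
eef_rot: [3.137, -0.008, -3.134]
wrist_force: [0.7, 0.3, -1.2]
width: 0.0387
```

step_arm([
  {"x": -3,"y": 35,"z": 0,"turn": 0,"claw": 0},
  {"x": -7,"y": 70,"z": 0,"turn": 0,"claw": 0},
  {"x": -10,"y": 105,"z": 0,"turn": 0,"claw": 0},
  {"x": -14,"y": 140,"z": 0,"turn": 0,"claw": 0},
  {"x": -17,"y": 175,"z": 0,"turn": 0,"claw": 0},
])

```text
time_s: 19.83
tool_pos: [0.5722, -0.0159, 0.1538]
eef_rot: [3.137, -0.009, -3.135]
wrist_force: [0.4, 0.4, -1.6]
width: 0.0385
```

step_arm([
  {"x": -5,"y": 30,"z": 0,"turn": 0,"claw": 0},
  {"x": -9,"y": 60,"z": 0,"turn": 0,"claw": 0},
  {"x": -10,"y": 80,"z": 0,"turn": 0,"claw": 0},
  {"x": -10,"y": 80,"z": 0,"turn": 0,"claw": 0},
  {"x": -10,"y": 80,"z": 0,"turn": 0,"claw": 0},
])

```text
time_s: 20.25
tool_pos: [0.5618, 0.0651, 0.1535]
eef_rot: [3.137, -0.009, -3.132]
wrist_force: [-0.3, -0.3, -1.6]
width: 0.0389
```

step_arm([
  {"x": 0,"y": 0,"z": 0,"turn": 0,"claw": 0},
])

```text
time_s: 20.33
tool_pos: [0.5616, 0.0646, 0.1533]
eef_rot: [3.138, -0.01, -3.132]
wrist_force: [-0.6, -0.5, -1.4]
width: 0.0387
```

step_arm([
  {"x": 0,"y": 0,"z": -25,"turn": 0,"claw": 0},
  {"x": 0,"y": 0,"z": -50,"turn": 0,"claw": 0},
  {"x": 0,"y": 0,"z": -72,"turn": 0,"claw": 0},
  {"x": 0,"y": 0,"z": -85,"turn": 0,"claw": 0},
  {"x": 0,"y": 0,"z": -85,"turn": 0,"claw": 0},
])

```text
time_s: 20.75
tool_pos: [0.5589, 0.0629, 0.065]
eef_rot: [3.139, -0.017, -3.134]
wrist_force: [-1.1, 0.7, -1.3]
width: 0.0388
```

step_arm([
  {"x": 0,"y": 0,"z": 0,"turn": 0,"claw": 0},
])

```text
time_s: 20.83
tool_pos: [0.559, 0.0619, 0.0649]
eef_rot: [3.139, -0.017, -3.136]
wrist_force: [0.7, -0.6, -1.0]
width: 0.0388
```

step_arm([
  {"x": 0,"y": 0,"z": -2,"turn": 0,"claw": 0},
  {"x": 0,"y": 0,"z": -2,"turn": 0,"claw": 0},
])

```text
time_s: 21.0
tool_pos: [0.5597, 0.0612, 0.0636]
eef_rot: [3.139, -0.016, -3.137]
wrist_force: [0.7, 0.3, -1.5]
width: 0.0389
```

step_arm([
  {"x": 0,"y": 0,"z": 0,"turn": 0,"claw": 100},
  {"x": 0,"y": 0,"z": 0,"turn": 0,"claw": 100},
  {"x": 0,"y": 0,"z": 0,"turn": 0,"claw": 100},
  {"x": 0,"y": 0,"z": 0,"turn": 0,"claw": 100},
  {"x": 0,"y": 0,"z": 0,"turn": 0,"claw": 100},
])

```text
time_s: 21.42
tool_pos: [0.56, 0.0613, 0.064]
eef_rot: [3.139, -0.015, -3.137]
wrist_force: [-0.1, 0.3, -0.7]
width: 0.0855
```

step_arm([
  {"x": 0,"y": 0,"z": 20,"turn": 0,"claw": 100},
  {"x": 0,"y": 0,"z": 55,"turn": 0,"claw": 100},
  {"x": 0,"y": 0,"z": 95,"turn": 0,"claw": 100},
  {"x": 0,"y": 0,"z": 135,"turn": 0,"claw": 100},
  {"x": 0,"y": 0,"z": 175,"turn": 0,"claw": 100},
])

```text
time_s: 21.83
tool_pos: [0.5595, 0.0614, 0.2409]
eef_rot: [3.139, -0.015, -3.137]
wrist_force: [0.8, 0.8, -0.1]
width: 0.0853
```

step_arm([
  {"x": -20,"y": 10,"z": 30,"turn": 0,"claw": 100},
  {"x": -50,"y": 35,"z": 60,"turn": 0,"claw": 100},
  {"x": -80,"y": 65,"z": 60,"turn": 0,"claw": 100},
  {"x": -110,"y": 95,"z": 60,"turn": 0,"claw": 100},
  {"x": -110,"y": 95,"z": 60,"turn": 0,"claw": 100},
])

```text
time_s: 22.25
tool_pos: [0.4456, 0.1592, 0.3024]
eef_rot: [3.137, -0.015, -3.132]
wrist_force: [0.0, -0.5, -0.7]
width: 0.085
```

```bash
python3 - <<'E'
from m import *
A=(0,0,0);B=(180,255,255)
s=ctrl.get_state(); print(s["tool_pos"],s["eef_rot"],s["width"],s["qpos"])
for n in("top","side"):
    f=grab(n); print(n)
    print("slab");[print(b) for b in blobs(f,A,(180,80,255),.074,.1,(.49,.63,-.02,.15),60)]
    P=cloud(f); x,y,z=P[...,0],P[...,1],P[...,2]
    m=(z>.21)&(z<.255)&(y>.3)&(y<.45)&(x>.38)&(x<.5); print("handle",np.median(P[m],0) if m.any() else 0,m.sum())
    save(f,f"pics/{n}7.png")
E
```

```text
[0.44564708 0.15920989 0.30235076] [ 3.13655617 -0.01542927 -3.1324813 ] 0.08497912117865762 [ 0.33653565  0.15914794 -0.08540114  1.33923728  0.00973093  0.32739995]
top
slab
(np.int32(410), array([287., 239.]), [546.7, 33.7], [65, 40], 1.7, array([77., 80., 85.]))
handle [0.44511885 0.37146249 0.23981022] 12
side
slab
(np.int32(232), array([309., 230.]), [545.5, 36.7], [66, 43], 0.6, array([78., 81., 86.]))
handle [0.4437517  0.3650743  0.23297994] 72
```

View pics/side7.png

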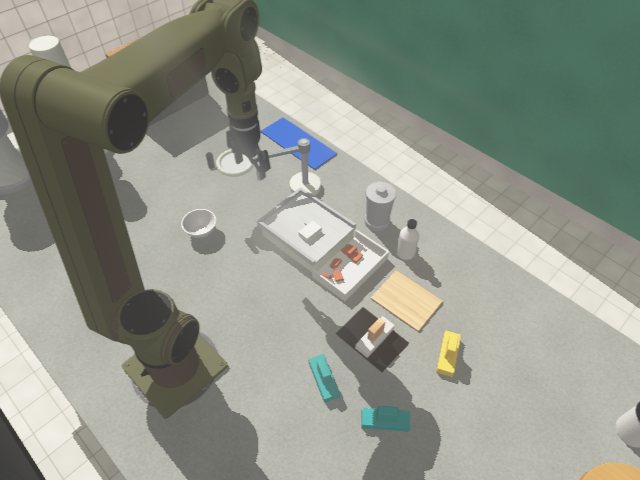

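Slab is flat on the plate at (546,35), top at z≈80 mm. Scraper is upright on the mat. Now the magnifier handle at (443.5,368).

step_arm([
  {"x": 0,"y": 35,"z": 0,"turn": 0,"claw": 100},
  {"x": 0,"y": 75,"z": 0,"turn": 0,"claw": 100},
  {"x": 0,"y": 115,"z": 0,"turn": 0,"claw": 100},
  {"x": -2,"y": 155,"z": 0,"turn": 0,"claw": 100},
  {"x": -2,"y": 195,"z": 0,"turn": 0,"claw": 100},
])

```text
time_s: 22.77
tool_pos: [0.4473, 0.3535, 0.3009]
eef_rot: [3.14, -0.014, -3.135]
wrist_force: [1.3, -1.2, 0.4]
width: 0.0854
```

step_arm([
  {"x": 0,"y": 14,"z": 0,"turn": 0,"claw": 100},
  {"x": 0,"y": 14,"z": 0,"turn": 0,"claw": 100},
  {"x": 0,"y": 14,"z": 0,"turn": 0,"claw": 100},
])

```text
time_s: 23.02
tool_pos: [0.4482, 0.3674, 0.2997]
eef_rot: [3.142, -0.015, -3.134]
wrist_force: [-0.1, -0.3, -0.3]
width: 0.0856
```

step_arm([
  {"x": 0,"y": 0,"z": 0,"turn": 0,"claw": 100},
])

```text
time_s: 23.1
tool_pos: [0.4489, 0.3662, 0.2994]
eef_rot: [-3.14, -0.015, -3.135]
wrist_force: [-0.4, -0.1, 1.0]
width: 0.0853
```

step_arm([
  {"x": -6,"y": 2,"z": -20,"turn": 0,"claw": 100},
  {"x": -6,"y": 2,"z": -50,"turn": 0,"claw": 100},
  {"x": -6,"y": 2,"z": -80,"turn": 0,"claw": 100},
  {"x": -6,"y": 2,"z": -93,"turn": 0,"claw": 100},
  {"x": -6,"y": 2,"z": -93,"turn": 0,"claw": 100},
])

```text
time_s: 23.52
tool_pos: [0.4414, 0.3645, 0.2028]
eef_rot: [-3.135, -0.02, -3.138]
wrist_force: [-0.4, 0.2, -0.3]
width: 0.0853
```

step_arm([
  {"x": 0,"y": 0,"z": 0,"turn": 0,"claw": 0},
  {"x": 0,"y": 0,"z": 0,"turn": 0,"claw": 0},
  {"x": 0,"y": 0,"z": 0,"turn": 0,"claw": 0},
  {"x": 0,"y": 0,"z": 0,"turn": 0,"claw": 0},
  {"x": 0,"y": 0,"z": 0,"turn": 0,"claw": 0},
], newtons=40)

```text
time_s: 23.93
tool_pos: [0.4421, 0.3649, 0.2041]
eef_rot: [-3.137, -0.019, -3.138]
wrist_force: [-0.3, 0.5, 0.4]
width: 0.0255
```

step_arm([
  {"x": 0,"y": 0,"z": 0,"turn": 0,"claw": 0},
  {"x": 0,"y": 0,"z": 0,"turn": 0,"claw": 0},
  {"x": 0,"y": 0,"z": 0,"turn": 0,"claw": 0},
  {"x": 0,"y": 0,"z": 0,"turn": 0,"claw": 0},
])

```text
time_s: 24.27
tool_pos: [0.442, 0.3654, 0.2043]
eef_rot: [-3.138, -0.019, -3.138]
wrist_force: [-1.6, 1.9, 0.0]
width: 0.0191
```

step_arm([
  {"x": -12,"y": -29,"z": 0,"turn": 0,"claw": 0},
  {"x": -20,"y": -54,"z": 0,"turn": 0,"claw": 0},
  {"x": -25,"y": -79,"z": 0,"turn": 0,"claw": 0},
  {"x": -29,"y": -105,"z": 0,"turn": 0,"claw": 0},
  {"x": -30,"y": -131,"z": 0,"turn": 0,"claw": 0},
])

```text
time_s: 24.68
tool_pos: [0.4102, 0.2343, 0.2044]
eef_rot: [-3.14, -0.021, -3.135]
wrist_force: [0.1, 2.0, -2.4]
width: 0.0192
```

step_arm([
  {"x": 1,"y": -26,"z": 0,"turn": 0,"claw": 0},
  {"x": 5,"y": -52,"z": 0,"turn": 0,"claw": 0},
  {"x": 10,"y": -78,"z": 0,"turn": 0,"claw": 0},
  {"x": 18,"y": -103,"z": 0,"turn": 0,"claw": 0},
  {"x": 28,"y": -127,"z": 0,"turn": 0,"claw": 0},
])

```text
time_s: 25.1
tool_pos: [0.437, 0.1063, 0.2045]
eef_rot: [-3.14, -0.022, -3.133]
wrist_force: [1.3, 1.7, -2.2]
width: 0.0193
```

step_arm([
  {"x": 12,"y": -23,"z": 0,"turn": 0,"claw": 0},
  {"x": 26,"y": -45,"z": 0,"turn": 0,"claw": 0},
  {"x": 42,"y": -66,"z": 0,"turn": 0,"claw": 0},
  {"x": 42,"y": -66,"z": 0,"turn": 0,"claw": 0},
])

```text
time_s: 25.43
tool_pos: [0.4806, 0.0367, 0.2045]
eef_rot: [-3.137, -0.022, -3.136]
wrist_force: [-2.4, -2.7, 2.2]
width: 0.0188
```

```bash
python3 - <<'E'
from m import *
s=ctrl.get_state(); print(s["tool_pos"],s["eef_rot"],s["width"],s["wrist_force"])
f=grab("side"); save(f,"pics/s8.png",(200,120,400,270),4)
E
```

```text
[0.48057949 0.03670244 0.2044574 ] [-3.1367344  -0.02174094 -3.13630357] 0.018800475717073134 [-2.37029432 -2.66350644  2.23841561]
```

View pics/s8.png

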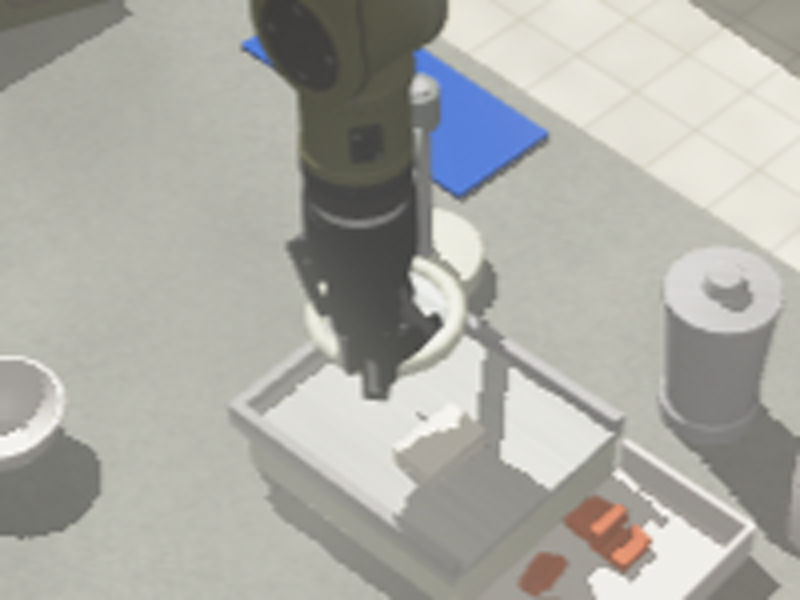

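The gripper holds the handle at crop (375,385); the lens is coming over the plate.

step_arm([
  {"x": 15,"y": -14,"z": 0,"turn": 0,"claw": 0},
  {"x": 30,"y": -28,"z": 0,"turn": 0,"claw": 0},
  {"x": 30,"y": -28,"z": 0,"turn": 0,"claw": 0},
  {"x": 30,"y": -28,"z": 0,"turn": 0,"claw": 0},
])

```text
time_s: 25.82
tool_pos: [0.5091, 0.0087, 0.2045]
eef_rot: [-3.135, -0.024, -3.138]
wrist_force: [-2.2, -4.3, 2.1]
width: 0.0188
```

```bash
cat > lens.py <<'E'
from m import *
s=ctrl.get_state(); print(s["tool_pos"],s["eef_rot"],s["width"],s["wrist_force"])
for n in("top","side"):
    f=grab(n); P=cloud(f); x,y,z=P[...,0],P[...,1],P[...,2]
    hsv=cv2.cvtColor(f["pixels"],cv2.COLOR_RGB2HSV)
    m=(z>.178)&(z<.202)&(np.hypot(x-.563,y-.063)<.12)&(hsv[...,2]>60)&(np.hypot(x-.563,y-.063)>.03)
    q=P[m][:,:2]
    # robust circle fit to the ring (mid radius fitted)
    from scipy.optimize import least_squares
    r=least_squares(lambda p:np.hypot(q[:,0]-p[0],q[:,1]-p[1])-p[2],[.563,.063,.055],loss="soft_l1",f_scale=.004)
    print(n,m.sum(),"circle",r.x.round(4),"enclosing",cv2.minEnclosingCircle((q*1000).astype(np.float32)))
    m=(z>.2)&(z<.22)&(x>.65)&(x<.78)&(y>.15)&(y<.3); print(" hub",np.median(P[m],0).round(4) if m.any() else 0)
    m=(z>.215)&(z<.255)&(np.hypot(x-.51,y-.01)<.04); print(" handle",np.median(P[m],0).round(4) if m.any() else 0,m.sum())
E
python3 lens.py
```

```text
[0.50912616 0.00871934 0.20445648] [-3.13498394 -0.02373957 -3.13776883] 0.01877898778156692 [-2.24830975 -4.29050395  2.12995434]
top 121 circle [ 74.6749 -95.0615 120.6046] enclosing ((629.9908447265625, 136.20974731445312), 20.899614334106445)
 hub [0.7135 0.2282 0.2083]
 handle 0 0
side 303 circle [0.558  0.058  0.0518] enclosing ((553.0169067382812, 52.09209060668945), 68.99466705322266)
 hub 0
 handle [0.5011 0.0151 0.2351] 132
```

step_arm([
  {"x": 0,"y": 0,"z": 0,"turn": 0,"claw": 100},
  {"x": 0,"y": 0,"z": 0,"turn": 0,"claw": 100},
  {"x": 0,"y": 0,"z": 0,"turn": 0,"claw": 100},
  {"x": 0,"y": 0,"z": 0,"turn": 0,"claw": 100},
  {"x": 0,"y": 0,"z": 0,"turn": 0,"claw": 100},
])

```text
time_s: 26.33
tool_pos: [0.5088, 0.0096, 0.2046]
eef_rot: [-3.135, -0.023, -3.137]
wrist_force: [0.3, -1.2, 0.5]
width: 0.0783
```

step_arm([
  {"x": 0,"y": 0,"z": 25,"turn": 0,"claw": 100},
  {"x": 0,"y": 0,"z": 60,"turn": 0,"claw": 100},
  {"x": 0,"y": 0,"z": 95,"turn": 0,"claw": 100},
  {"x": -30,"y": -10,"z": 105,"turn": 0,"claw": 100},
  {"x": -65,"y": -20,"z": 110,"turn": 0,"claw": 100},
])

```text
time_s: 26.75
tool_pos: [0.4468, -0.0102, 0.3171]
eef_rot: [-3.135, -0.017, -3.135]
wrist_force: [-0.5, 0.7, 0.3]
width: 0.0857
```

step_arm([
  {"x": -30,"y": -25,"z": 10,"turn": 0,"claw": 100},
  {"x": -50,"y": -60,"z": 20,"turn": 0,"claw": 100},
  {"x": -65,"y": -95,"z": 20,"turn": 0,"claw": 100},
  {"x": -75,"y": -130,"z": 20,"turn": 0,"claw": 100},
  {"x": -85,"y": -165,"z": 20,"turn": 0,"claw": 100},
])

```text
time_s: 27.17
tool_pos: [0.361, -0.1763, 0.3379]
eef_rot: [-3.135, -0.015, -3.134]
wrist_force: [0.5, -0.7, 0.0]
width: 0.0857
```

```bash
python3 lens.py; python3 - <<'E'
from h import *
f=grab("top"); save(f,"pics/t9.png",(190,140,350,300),3.75)
print(proj(f,[.564,.0617,.06]))
E
```

```text
[ 0.36095798 -0.17633877  0.33788598] [-3.13458077 -0.01459083 -3.13438284] 0.08573077611579462 [ 0.54399581 -0.66362502  0.01628528]
top 1816 circle [0.5647 0.065  0.0492] enclosing ((577.1824951171875, 74.69481658935547), 101.80061340332031)
 hub [0.7137 0.2281 0.2085]
 handle [0.5115 0.0076 0.2392] 77
side 181 circle [ 0.6278 -0.0238  0.1555] enclosing ((539.88916015625, 97.15364074707031), 46.43822479248047)
 hub 0
 handle 0 0
(np.float64(276.6186622430169), np.float64(232.96927891959263))
```

View pics/t9.png

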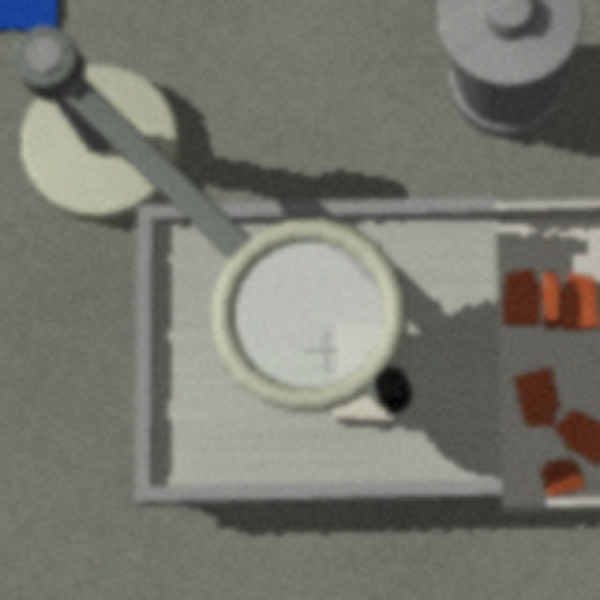

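The top view shows the cross visible through the lens, and the handle free at crop (393,388). The ring's apparent offset is mostly parallax from its height, so I'll compute it properly.

```bash
python3 - <<'E'
from m import *
from scipy.optimize import least_squares
f=grab("top")
print("ring@.19",onz(f,190+306/3.75-.37,140+315/3.75-.37,.19)*1000)
P=cloud(f);x,y,z=P[...,0],P[...,1],P[...,2]
m=(z>.18)&(z<.2); m&=(np.hypot(x-.5635,y-.063)>.035)&(np.hypot(x-.5635,y-.063)<.068)
q=P[m][:,:2]; print(m.sum(), "outer",cv2.minEnclosingCircle((q*1000).astype(np.float32)), np.median(q,0))
hsv=cv2.cvtColor(f["pixels"],cv2.COLOR_RGB2HSV)
# cross: darkest in the local area at plate plane via lens
for n,A in(("scr",(0,0,0)),):
    [print(b) for b in blobs(f,A,(180,255,255),.02,.1,(.3,.55,-.45,-.2),150)]
E
```

```text
ring@.19 [561.63524933  63.81302803 190.        ]
1435 outer ((562.7313232421875, 63.68183898925781), 67.32009887695312) [0.56266636 0.06237832]
```

```bash
python3 - <<'E'
from m import *
A=(0,0,0);B=(180,255,255)
for n in("side","top"):
    f=grab(n); print(n)
    print("scr"); [print(b) for b in blobs(f,A,B,.02,.1,(.34,.52,-.45,-.2),100)]
    print("slab");[print(b) for b in blobs(f,A,(180,80,255),.074,.1,(.49,.63,-.02,.1),30)]
    print("red"); [print(b) for b in blobs(f,(0,100,40),(12,255,255),.0,.1,(.3,.7,-.25,.3),12)]
    save(f,f"pics/{n}10.png")
E
```

```text
side
scr
(np.int32(687), array([374., 335.]), [438.4, -329.3], [126, 45], 1.8, array([26., 32., 83.]))
slab
(np.int32(45), array([307., 235.]), [523.6, 29.0], [23, 29], 4.2, array([77., 81., 86.]))
red
(np.int32(186), array([352., 253.]), [610.0, -86.4], [66, 39], 83.5, array([13., 18., 33.]))
(np.int32(51), array([336., 262.]), [540.6, -79.7], [35, 20], 15.3, array([18., 24., 30.]))
(np.int32(65), array([338., 276.]), [516.5, -112.0], [35, 21], 64.0, array([12., 16., 21.]))
(np.int32(24), array([326., 274.]), [480.0, -98.0], [8, 21], 19.3, array([37., 43., 47.]))
top
scr
slab
(np.int32(66), array([286., 249.]), [523.1, 34.5], [16, 37], 4.2, array([77., 80., 85.]))
red
(np.int32(346), array([337., 220.]), [613.5, -88.4], [43, 65], 0.3, array([12., 17., 32.]))
(np.int32(127), array([333., 245.]), [542.1, -80.9], [36, 24], 11.7, array([16., 21., 28.]))
(np.int32(131), array([346., 256.]), [518.7, -114.0], [37, 25], 61.6, array([12., 16., 21.]))
(np.int32(80), array([340., 267.]), [487.2, -99.5], [25, 25], 1.3, array([20., 37., 45.]))
```

View pics/side10.png

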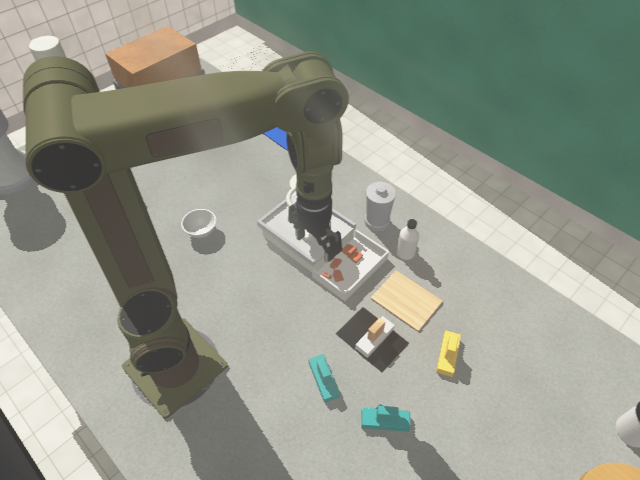

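The side view shows the scraper upright on the mat (374,335), all chips in the tray, and the gripper clear of everything. Bowl, beaker and bottle haven't moved. Handing in.

```bash
python3 -c "
from rig import ctrl
print(ctrl.finish_job())"
```

```text
the job is handed in; nothing more can be done
None
```

The job is done and handed in; no verdict was reported. I swung the magnifier clear, wiped all six chips into the tray in two scraper passes, and put the scraper back on its mat. I then laid the only slab in the scene on the plate and swung the lens back over the cross.

What the last checks showed:
- **Chips:** all six are in the tray. One leans near the -x wall with its highest point at 47 mm, under the 55 mm limit, and it is inside the tray edges.
- **Slab:** it lies flat on the plate with its top at about 80 mm, as expected.
- **Scraper:** it stands upright at about (438, -329) mm, with its centre over the mat.
- **Lens:** it is about 3 mm from the cross in the top camera. The side camera could not confirm this because the arm blocked its view.
- **Robot and bystanders:** the gripper touches nothing, and the bowl, beaker and bottle look unmoved in the last side view.

Three things disagreed or stood out:
- **Slab position:** it ended about 30 mm from where I released it, at about (546, 35) instead of (560, 61). I think this was the random knock. It is still well inside the allowed area.
- **Force spike:** the wrist read 43 N upward for a moment as the fingers closed on the slab, probably the fingertips touching the board. That is below the 120 N wrist limit. The separate 40 N limit covers the arm and the gripper's body, and I don't know whether fingertip contact counts towards it.
- **Camera mismatch:** the two cameras differ by 2–4 mm.

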